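Cover and lock the ball-bar case

TASK

Put the ball-bar case away properly: draw its loose wooden cover out of the rack by the end that sticks out and set it down flat on the granite, then pick it up by its handle and lay it fully home in the recess of the case. Turn both turn latches square across the ends of the cover so that it is locked in, and leave the other equipment where it stands.

Things in the scene. Friction and masses are not known exactly. Their poses are not given: they have to be found in the camera images.
- cover: Loose flat cover of pale beech, 58 mm wide (x), 200 mm long (y), 16 mm thick, about 0.2 kg, with a black bridge handle on top in the middle (see handle); origin at the centre of its underside, z up. The same either way round. It starts lying flat in the rack, the handle hidden under the rack's top board, with 66 to 76 mm of its -y end sticking out in front.
- handle (a point): Centre of the bar of the cover's handle, 38.5 mm above the cover's underside, over its middle; axes as the cover's. The bar is 44 mm long (y), 12 mm wide (x) and 11 mm high, on a 10 mm long foot at each end; its top is 28 mm above the cover's top face.
- rack: Fixed open rack on the granite: two white boards 150 x 150 mm on four corner posts, 92 mm high; origin at the centre of its underside; its front is its -y side, facing the middle of the table. The cover lies on the bottom board, 18 mm above the granite; the top board's underside is 84 mm up; 126 mm between posts. In front (beyond 75 mm from the origin) the cover overhangs freely.
- case: Fixed open case of pale beech, 88 mm wide (x), 292 mm long (y), 60 mm high, a steel ball bar inside; origin at the centre of its underside; its +y end is the left one seen from the robot. In its top is the cover's recess, 62 x 204 mm and 16 mm deep: 2 mm of play on each side, cover flush with the rim when home, so its edges cannot be held as it goes in.
- seat (a point): Centre of the ledge the cover rests on in the case, 44 mm above the case's underside; axes as the case's. The cover is home when its origin is here, with its length along the case's.
- latch_left (a joint): Angle (rad) of the steel turn latch at the case's +y end, about the upward vertical, range -1.7 to 1.7; starts within 0.3 of 0. At 0 its wing lies along the case's x, clear of the recess; at +1.57 or -1.57 (either will do) it is square across the end of the cover, reaching 12 mm over it. Stays where left (friction 0.05 N m).
- latch_right (a joint): The same turn latch at the case's -y end, with the same meaning of its angle.
- latch_left_pivot (a point): Pivot axis of the left latch at the wing's top face, 68 mm above the case's underside, 122 mm from its middle; axes as the case's (not turning). The wing is 68 mm long, 16 wide, 6 thick, pivoted at its middle, 2 mm above the rim; along it stands a grip fin 40 mm long, 9 mm thick, rising 22 mm above this point.
- latch_right_pivot (a point): The same for the right latch, at the case's -y end.
- setting_ring: Bystander: steel ring, 76 mm across, 26 mm high, lying on top of the rack; origin under its centre.
- sphere_stand: Bystander: steel reference ball on a black conical stand, 72 mm across the foot, 122 mm high; origin under its centre.
- vee_block: Bystander: steel vee block 80 x 56 x 48 mm; origin under its centre.
- flange: Bystander: machined aluminium flange 156 mm across, 36 mm high, lying on a black hole-grid plate 14 mm thick; origin under its centre.
Things that resemble listed ones, but are neither listed nor needed, are in the scene too. What is shaped like the cover but orange or purple is not meant.

How it is judged:
By the outcome, as a careful person would: the job done as asked, in the order asked, and still so for the second after the job is handed in, with the robot touching nothing.
It also fails if it takes over 72 s, if anything falls off the work surface, if the arm or the gripper's body presses on something with over 40 N, if the wrist force passes 120 N, or if a joint passes its speed limit or range.

ROBOT

A 6-joint arm with a two-finger parallel gripper is mounted at the origin on the work surface. World frame = base frame: x ahead of the robot, y to its left, z up, the work surface at z = 0. Lengths are in m, angles in rad, forces in N, time in s.
With the tool pointing down it reaches from about 0.375 to 0.9 m from the base axis. Payload 3.1 kg.
Tool frame: the origin (TCP) lies midway between the tips of the shut fingers; the grasp point (between the pads) lies robot.grip_point_offset behind it (robot.grip_point_offset is the distance from the TCP to the grasp point, in m); z points along the fingers, y is the direction in which the jaws open and shut (so a half turn about z gives the same grasp; the last joint's range is limited). The gripper opens to 87 mm and grips with 3 to 60 N. Pads are 19 mm wide; open, the fingers measure 117 mm over their backs; the gripper's body (75 mm by 190 mm) begins 51 mm behind the grasp point.
Start: joints at [-1.446, 0.527, 1.433, -0, 1.181, -0.178], TCP at [0.186, -0.597, 0.184] pointing down, gripper open.
Joint ranges: [-3.08, 3.08], [-0.75, 2.2], [0.22, 2.44], [-1.43, 4.57], [0, 2.65], [-2.85, 2.85]. Speed limits (rad/s): [2.79, 2.79, 3.14, 3.14, 3.14, 3.14].

INTERFACE

Orientations are given as a unit quaternion [x, y, z, w].
In Python, from rig import robot, cams, hand_in gives the robot as it stands. The module is installed in compiled form; this text tells all that it offers.
- The arm moves only by the tool send_rows, never from a script. Its argument "steps" is one flat list of numbers, 5 for each row, row after row: the finger opening in m, from 0 to 0.087, then the shift along the tool's x, y, z in m, then the turn about the tool's z in rad. A call has 1 to 8 rows; each row is the pose to reach, as a shift and turn from the pose measured when the call began, along the tool's axes at that moment; what a row does not reach only later rows make up. A row lasts 1/8 s, in which the tool goes at most 62.5 mm and 10.7 degrees, less where a joint would pass 70% of its speed; a pose out of reach is approached as far as the arm can. A call with a gripper value outside its range is refused whole. The fingers move at their own pace and stop on an object; "force" is the grip in N (left out, the last holds). Time passes only in rows, so rows that repeat a pose let the fingers close. It gives the time, the measured TCP pose, the force and the opening at its end, in the units of the state.
- robot.get_obs(): the state, without advancing time (a new reading comes with each control period).
- cams.camera(name): name is "scene" or "top" or "wrist"; returns a dict with "color" (480x640x3 uint8, red, green, blue), "range_z" (480x640 float32, m along the optical axis (not along the pixel's ray), 0 where there is no reading), "intrinsics" (3x3 intrinsics, pixels), "k1" (the pictures are not rectified: a ray, as slopes to the right and down, at radius r is drawn at 1 + k1 r^2 times it, then the intrinsics apply), "extrinsics" (4x4, takes a point from camera to world coordinates). Camera axes: x right, y down, z forward; pixel columns grow to the right and rows downward; lengths in m; the calibration is good to about 2 mm. A picture is of the moment at which its call begins.
- hand_in(): hands the job in, once; it reports no verdict.
The state is a dict: "time": time; "q": joint angles; "joint_velocities": joint speeds; "joint_torque": joint torques, N m; "position": TCP position; "tool_rot": TCP orientation; "ft_force": force on the tool from outside, world axes, zero at the start; "moment": the same for the moment, N m; "grip_width": finger opening in m.
Only numpy, scipy, OpenCV 4.12 (cv2) and the standard library are available. Lean on these libraries where they do the work, as an engineer would, in place of code of your own. Each camera call takes 0.05 s, during which the arm holds its last target.

## Working session

There is one attempt and no reset: what is moved stays moved. The work goes in short steps, Python scripts to look and compute and a tool call to move; the robot and the scene stay as the last step left them, time stands still between calls to the robot, and variables do not carry over. Pictures are saved under pics/ and viewed, and the job is handed in when it is done.

Besides the shell and the picture viewer there is one more tool, called after "Request:" as a command line: name --argument value ..., lists and objects as JSON in quotes. send_rows: Moves the arm, as the interface text tells. Its arguments: {"type":"object","properties":{"steps":{"type":"array","items":{"type":"number"}},"force":{"type":"number"}},"required":["steps"]}

```bash
mkdir -p pics; ls; cat > h.py <<'E'
import numpy as np, cv2
from rig import robot, cams, hand_in
def snap(n,f=None):
    c=cams.camera(n)
    if f: cv2.imwrite('pics/'+f, c['color'][:,:,::-1])
    np.savez('last_'+n+'.npz',**{k:np.asarray(v) for k,v in c.items()})
    return c
def load(n): 
    d=np.load('last_'+n+'.npz'); return {k:d[k] for k in d.files}
def ray(c,u,v):
    K=c['intrinsics'];k=float(c['k1'])
    p=cv2.undistortPoints(np.array([[[u,v]]],float),K,np.array([k,0,0,0,0.]))[0,0]
    E=c['extrinsics']; return E[:3,3], E[:3,:3]@np.array([p[0],p[1],1])
def onz(c,u,v,z):
    o,d=ray(c,u,v); return o+d*(z-o[2])/d[2]
def depth(c,u,v):
    o,d=ray(c,u,v); return o+d*c['range_z'][int(round(v)),int(round(u))]
def cloud(c):
    K=c['intrinsics'];k=float(c['k1']);h,w=c['range_z'].shape
    uu,vv=np.meshgrid(np.arange(w),np.arange(h))
    p=cv2.undistortPoints(np.stack([uu,vv],-1).reshape(-1,1,2).astype(float),K,np.array([k,0,0,0,0.]))[:,0]
    d=np.c_[p,np.ones(len(p))]*c['range_z'].reshape(-1,1)
    E=c['extrinsics']; return (d@E[:3,:3].T+E[:3,3]).reshape(h,w,3)
def proj(c,P):
    E=np.linalg.inv(c['extrinsics']);q=E[:3,:3]@np.array(P)+E[:3,3];s=q[:2]/q[2]
    s=s*(1+float(c['k1'])*(s@s));K=c['intrinsics'];return K[0,0]*s[0]+K[0,2],K[1,1]*s[1]+K[1,2]
E
python3 - <<'E'
from h import *
print(robot.get_obs(), robot.grip_point_offset)
for n in ('scene','top','wrist'):
    c=snap(n,n+'0.png'); print(n,c['intrinsics'].tolist(),c['k1'],c['extrinsics'].round(3).tolist())
E
```

```text
pics
{'time': 0.0, 'q': array([-1.44646825e+00,  5.28474632e-01,  1.43390124e+00,  1.73054122e-05,
        1.18137756e+00, -1.78491765e-01]), 'joint_velocities': array([ 0.00168877,  0.00092273, -0.00030749, -0.0018572 , -0.00185325,
        0.00099857]), 'joint_torque': array([-4.21809646e-04, -4.40043819e+01, -1.76594514e+01,  6.32961025e-02,
        5.82491979e-02, -1.68485476e-04]), 'position': array([ 0.1863196 , -0.59573511,  0.18336685]), 'tool_rot': array([ 9.88559319e-01,  1.50828729e-01,  3.72537326e-05, -1.07977596e-03]), 'ft_force': array([-0.50577608, -0.2219988 , -0.0026087 ]), 'moment': array([ 0.02648529,  0.00489227, -0.02058104]), 'grip_width': 0.08701021018920374} 0.0187
scene [[510.9101969814065, 0.0, 320.99239386453644], [0.0, 510.9101969814065, 244.3163590307367], [0.0, 0.0, 1.0]] -0.14477122282205834 [[0.603, 0.672, -0.43, 0.996], [0.798, -0.514, 0.314, -0.206], [-0.01, -0.533, -0.846, 1.014], [0.0, 0.0, 0.0, 1.0]]
top [[492.93327967334943, 0.0, 313.44208079337716], [0.0, 492.93327967334943, 233.06756755468612], [0.0, 0.0, 1.0]] -0.10422244917598937 [[-0.025, -0.996, 0.089, 0.445], [-1.0, 0.025, -0.002, 0.13], [0.0, -0.089, -0.996, 1.281], [0.0, 0.0, 0.0, 1.0]]
wrist [[374.79833027942874, 0.0, 314.5998774947993], [0.0, 374.79833027942874, 237.74552759671235], [0.0, 0.0, 1.0]] -0.025726552591093646 [[0.299, -0.914, -0.276, 0.261], [-0.954, -0.287, -0.084, -0.574], [-0.003, 0.289, -0.957, 0.383], [0.0, 0.0, 0.0, 1.0]]
```

View pics/scene0.png

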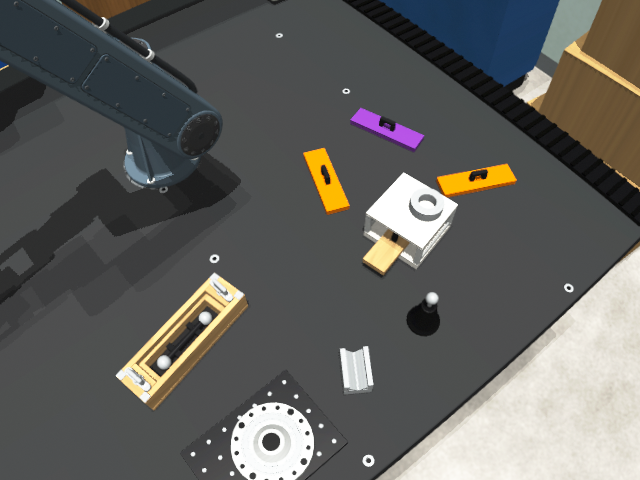

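View pics/top0.png

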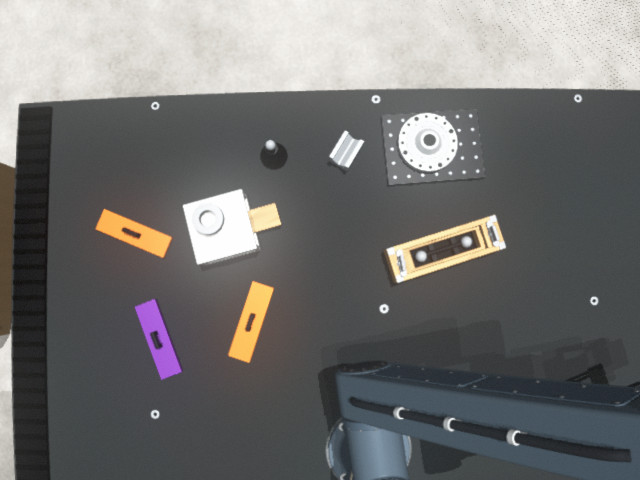

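View pics/wrist0.png

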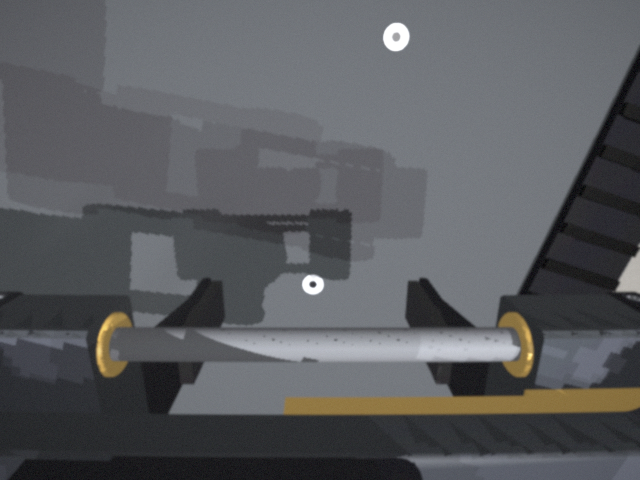

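Candidates for the cover, in the top image: pale beech tongue under the rack (265,217), orange (134,232), orange (250,322) and purple (158,340). By the description it is the pale tongue under the rack. I'll check it in a close crop and measure.

```bash
python3 - <<'E'
from h import *
c=load('top'); im=c['color'][:,:,::-1].copy()
a=cv2.resize(im[175:280,170:300],None,fx=3,fy=3,interpolation=cv2.INTER_CUBIC)
b=cv2.resize(im[205:295,375:515],None,fx=3,fy=3,interpolation=cv2.INTER_CUBIC)
o=np.zeros((max(a.shape[0],b.shape[0]),a.shape[1]+b.shape[1],3),np.uint8);o[:a.shape[0],:a.shape[1]]=a;o[:b.shape[0],a.shape[1]:]=b
cv2.imwrite('pics/crop1.png',o)
hsv=cv2.cvtColor(im,cv2.COLOR_BGR2HSV)
for (u,v) in [(268,217),(250,310),(392,268),(440,240)]: print(hsv[v,u],depth(c,u,v).round(3))
X=cloud(c)
# rack top by height
for nm,box,zlo,zhi in [('rack',(150,330,160,300),.085,.1),('case',(370,520,200,300),.055,.066)]:
    m=np.zeros(im.shape[:2],np.uint8);u0,u1,v0,v1=box
    z=X[v0:v1,u0:u1,2];m[v0:v1,u0:u1]=((z>zlo)&(z<zhi))
    P=X[m>0][:,:2].astype(np.float32)
    # robust rect
    r=cv2.minAreaRect(P);print(nm,len(P),r,np.median(X[m>0][:,2]))
m=((hsv[...,0]>8)&(hsv[...,0]<25)&(hsv[...,1]>60)).astype(np.uint8)
cv2.imwrite('pics/m.png',m*255)
for q in cv2.findContours(m,cv2.RETR_EXTERNAL,cv2.CHAIN_APPROX_SIMPLE)[0]:
    if cv2.contourArea(q)>200: print(cv2.contourArea(q),cv2.minAreaRect(q),cv2.boxPoints(cv2.minAreaRect(q)).round(1).tolist())
E
```

```text
[ 22  71 252] [0.601 0.242 0.035]
[ 20 152 253] [0.365 0.293 0.017]
[ 18 100 191] [ 0.463 -0.068  0.047]
[ 16 100 187] [ 0.53  -0.192  0.048]
rack 3054 ((0.5738481283187866, 0.35641077160835266), (0.1507522463798523, 0.15041117370128632), 13.824261665344238) 0.09122954704055697
case 1672 ((0.5089465975761414, -0.2059033215045929), (0.08676105737686157, 0.293032705783844), 15.94693374633789) 0.059616665079601505
1916.5 ((250.6500244140625, 321.5500183105469), (24.981990814208984, 80.95429229736328), 18.434946060180664) [[226.0, 356.0], [251.60000610351562, 279.20001220703125], [275.29998779296875, 287.1000061035156], [249.6999969482422, 363.8999938964844]]
3019.5 ((446.3992004394531, 248.3476104736328), (37.34028625488281, 99.92543029785156), 72.47443389892578) [[393.1000061035156, 245.60000610351562], [488.3999938964844, 215.5], [499.70001220703125, 251.10000610351562], [404.3999938964844, 281.20001220703125]]
1752.5 ((133.35525512695312, 232.98406982421875), (76.57566833496094, 24.74411964416504), 22.98871612548828) [[93.30000305175781, 229.39999389648438], [102.9000015258789, 206.60000610351562], [173.39999389648438, 236.5], [163.8000030517578, 259.29998779296875]]
627.0 ((264.2264099121094, 217.2924346923828), (23.48865509033203, 29.12043571472168), 74.05460357666016) [[247.0, 210.0], [275.0, 202.0], [281.5, 224.60000610351562], [253.5, 232.60000610351562]]
1912.5 ((7.0, 248.5), (14.0, 171.0), 0.0) [[0.0, 334.0], [0.0, 163.0], [14.0, 163.0], [14.0, 334.0]]
```

View pics/crop1.png

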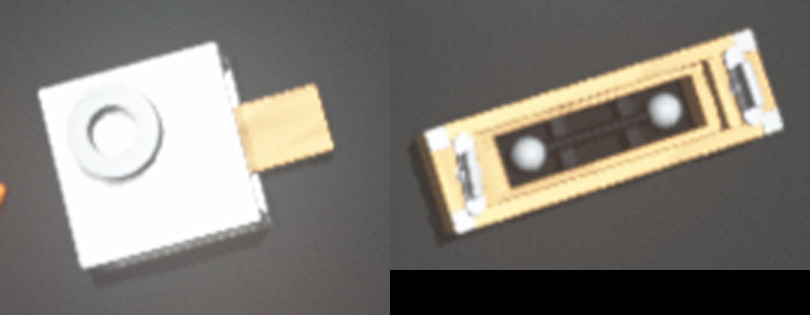

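```bash
python3 - <<'E'
from h import *
c=load('top'); im=c['color'][:,:,::-1].copy()
X=cloud(c);hsv=cv2.cvtColor(im,cv2.COLOR_BGR2HSV)
m=np.zeros(im.shape[:2],bool);m[195:240,240:290]=True
m&=(hsv[...,0]>8)&(hsv[...,0]<27)&(hsv[...,1]>50)
q=max(cv2.findContours(m.astype(np.uint8),0,1)[0],key=cv2.contourArea)
W=np.array([onz(c,u,v,.034)[:2] for u,v in cv2.boxPoints(cv2.minAreaRect(q))]);print('tongue corners',W.round(4).tolist())
P=X[m];P=P[abs(P[:,2]-.034)<.006];print(len(P),np.median(P[:,2]),cv2.minAreaRect(P[:,:2].astype(np.float32)))
for nm,(u0,u1,v0,v1) in dict(vee=(320,370,120,175),sph=(245,300,130,175),flange=(375,490,100,190)).items():
    Q=X[v0:v1,u0:u1].reshape(-1,3);Q=Q[Q[:,2]>.010];print(nm,Q.min(0).round(3),Q.max(0).round(3))
# scene cloud for rack/case
s=load('scene');Y=cloud(s).reshape(-1,3)
for nm,cc,zl,zh in [('rack',(.574,.356),.086,.098),('case',(.509,-.206),.055,.064)]:
    Q=Y[(np.hypot(Y[:,0]-cc[0],Y[:,1]-cc[1])<.17)&(Y[:,2]>zl)&(Y[:,2]<zh)];print(nm,np.median(Q[:,2]),cv2.minAreaRect(Q[:,:2].astype(np.float32)))
# latches: white/high points z .064-.095
for d in (c,s):
  Z=cloud(d).reshape(-1,3)
  yaw=np.radians(15.95);y=np.array([-np.sin(yaw),np.cos(yaw)]);x=np.array([np.cos(yaw),np.sin(yaw)])
  R=Z[:,:2]-[.509,-.206];a=R@x;b=R@y
  for sg in(1,-1):
    k=(abs(a)<.05)&(abs(b*sg-.122)<.03)&(Z[:,2]>.072)&(Z[:,2]<.1)
    A=a[k];B=b[k]
    if k.sum()>5: print('latch',sg,k.sum(),A.mean().round(4),B.mean().round(4),cv2.minAreaRect(np.c_[A,B].astype(np.float32)),Z[k,2].max())
E
```

```text
tongue corners [[0.6214, 0.2954], [0.6395, 0.2222], [0.5797, 0.2072], [0.5617, 0.28]]
637 0.033276557805257845 ((0.5996792316436768, 0.25217902660369873), (0.058693286031484604, 0.07364711910486221), 15.115439414978027)
vee [ 0.445 -0.006  0.01 ] [0.821 0.13  1.281]
sph [0.445 0.13  0.01 ] [0.8   0.262 1.281]
flange [ 0.445 -0.33   0.01 ] [0.884 0.13  1.281]
rack 0.09195566952994771 ((0.5754660367965698, 0.35515114665031433), (0.15233942866325378, 0.15482906997203827), 13.520617485046387)
case 0.05952538604373003 ((0.5102997422218323, -0.20655053853988647), (0.09168212115764618, 0.2922837734222412), 16.257797241210938)
latch 1 79 0.0016 0.123 ((-0.0005990993231534958, 0.12328968942165375), (0.01174316368997097, 0.05365831404924393), 81.56090545654297) 0.09447309040394702
latch -1 96 0.0005 -0.1179 ((0.0016980022192001343, -0.11842011660337448), (0.015390917658805847, 0.039673443883657455), 89.89628601074219) 0.09417006347546808
latch 1 107 0.0024 0.1193 ((0.0002686306834220886, 0.11928058415651321), (0.010561015456914902, 0.043035101145505905), 81.94771575927734) 0.09203364276806536
latch -1 102 0.0034 -0.1226 ((0.0014531612396240234, -0.12194886803627014), (0.039982862770557404, 0.013981476426124573), 9.598584175109863) 0.09160819503395778
```

```bash
cat >> h.py <<'E'
from scipy.spatial.transform import Rotation as Rn
def rel(target,ang_deg):
    o=robot.get_obs();R=Rn.from_quat(o['tool_rot']).as_matrix()
    cur=np.degrees(np.arctan2(R[1,0],R[0,0]))
    d=R.T@(np.array(target)-o['position'])
    t=(cur-ang_deg+180)%360-180
    print('t',round(o['time'],2),'pos',o['position'].round(4),'ang',cur.round(2),'tilt',R[:,2].round(4),'shift',d.round(4),'turn',np.radians(t).round(4),'F',o['ft_force'].round(1),'w',o['grip_width'].round(4),'q',o['q'].round(2))
E
python3 - <<'E'
from h import *
c=load('top');X=cloud(c);ok=c['range_z']>0
for nm,(u0,u1,v0,v1) in dict(vee=(320,370,120,175),sph=(245,300,130,175)).items():
    Q=X[v0:v1,u0:u1][ok[v0:v1,u0:u1]];Q=Q[Q[:,2]>.012];print(nm,Q.min(0).round(3),Q.max(0).round(3))
rel((.61,.205,.24),105.1)
E
```

```text
vee [ 0.722 -0.006  0.013] [0.821 0.082 0.054]
sph [0.732 0.194 0.012] [0.8   0.262 0.125]Traceback (most recent call last):
  File "<stdin>", line 5, in <module>
  File "h.py", line 33, in rel
    print('t',round(o['time'],2),'pos',o['position'].round(4),'ang',cur.round(2),'tilt',R[:,2].round(4),'shift',d.round(4),'turn',np.radians(t).round(4),'F',o['ft_force'].round(1),'w',o['grip_width'].round(4),'q',o['q'].round(2))
                                                                                                                                                                                        ^^^^^^^^^^^^^^^^^^^^^
AttributeError: 'float' object has no attribute 'round'
```

```bash
sed -i "s/np.radians(t).round(4)/round(float(np.radians(t)),4)/; s/o\['grip_width'\].round(4)/round(float(o['grip_width']),4)/; s/cur.round(2)/round(float(cur),2)/" h.py
python3 - <<'E'
from h import *
rel((.61,.205,.24),105.1)
E
```

```text
t 0.15 pos [ 0.1863 -0.5959  0.1836] ang 17.35 tilt [-2.0e-04  1.6e-03 -1.0e+00] shift [ 0.6432 -0.6383 -0.0552] turn -1.5316 F [-0.1  0.3 -0.8] w 0.0869 q [-1.45  0.53  1.43  0.    1.18 -0.18]
```

Request:
send_rows --steps '[0.087, 0.04, -0.04, -0.055, -0.1, 0.087, 0.08, -0.08, -0.055, -0.2, 0.087, 0.12, -0.12, -0.055, -0.3, 0.087, 0.16, -0.16, -0.055, -0.4, 0.087, 0.2, -0.2, -0.055, -0.5, 0.087, 0.24, -0.24, -0.055, -0.6, 0.087, 0.28, -0.28, -0.055, -0.7, 0.087, 0.32, -0.32, -0.055, -0.8]'

```text
time: 1.15
position: [0.3969, -0.1935, 0.2393]
tool_rot: [0.851, 0.525, 0.0, -0.001]
ft_force: [0.7, -0.4, -0.3]
grip_width: 0.0869
```

```bash
python3 - <<'E'
from h import *
rel((.61,.205,.24),105.1)
E
```

```text
t 1.15 pos [ 0.3969 -0.1935  0.2393] ang 63.35 tilt [ 1.0e-04  1.5e-03 -1.0e+00] shift [ 4.517e-01  1.170e-02 -1.000e-04] turn -0.7287 F [ 0.7 -0.4 -0.3] w 0.0869 q [-0.71  0.2   1.8   0.    1.14 -0.24]
```

Request:
send_rows --steps '[0.087, 0.06, 0.002, 0, -0.1, 0.087, 0.12, 0.003, 0, -0.2, 0.087, 0.18, 0.005, 0, -0.3, 0.087, 0.24, 0.006, 0, -0.4, 0.087, 0.3, 0.008, 0, -0.5, 0.087, 0.36, 0.01, 0, -0.6, 0.087, 0.42, 0.012, 0, -0.7, 0.087, 0.452, 0.012, 0, -0.729]'

```text
time: 2.15
position: [0.6111, 0.2081, 0.2392]
tool_rot: [0.606, 0.795, 0.001, -0.001]
ft_force: [-0.2, 0.4, -0.4]
grip_width: 0.087
```

```bash
python3 - <<'E'
from h import *
snap('wrist','w1.png')
rel((.604,.236,.15),105.1)
E
```

```text
t 2.2 pos [0.6125 0.2111 0.2391] ang 105.43 tilt [ 0.0023  0.0052 -1.    ] shift [ 0.0259 -0.0019  0.0892] turn 0.0057 F [1.3 1.6 0.7] w 0.087 q [ 0.16  0.51  1.31  0.    1.32 -0.11]
```

View pics/w1.png

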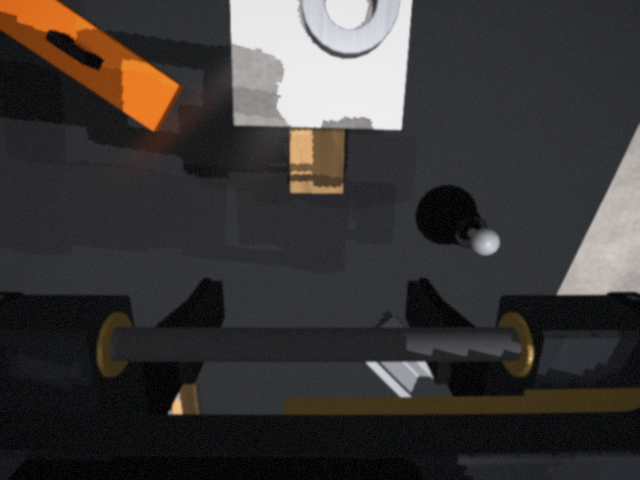

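The wrist view shows the beech tongue at (290–345, 128–193) below the rack's front edge. It is tilted slightly relative to the image.

```bash
python3 - <<'E'
from h import *
c=load('wrist');im=c['color'][:,:,::-1].copy();hsv=cv2.cvtColor(im,cv2.COLOR_BGR2HSV)
m=np.zeros(im.shape[:2],bool);m[129:205,270:370]=True
m&=(hsv[...,0]>6)&(hsv[...,0]<27)&(hsv[...,1]>70)&(hsv[...,2]>50)
q=max(cv2.findContours(m.astype(np.uint8),0,1)[0],key=cv2.contourArea);b=cv2.boxPoints(cv2.minAreaRect(q));print(b.tolist())
# edges per row
def fit(pts): return cv2.fitLine(np.array(pts,np.float32),cv2.DIST_HUBER,0,.01,.01).ravel()
L=[];Rr=[];B=[]
for v in range(135,186): 
    k=np.where(m[v])[0]; L.append(onz(c,k[0]-.5,v,.034)[:2]);Rr.append(onz(c,k[-1]+.5,v,.034)[:2])
for u in range(297,340): k=np.where(m[:,u])[0]; B.append(onz(c,u,k[-1]+.5,.034)[:2])
for nm,p in(('L',L),('R',Rr),('B',B)):
    f=fit(p);print(nm,f.round(4),np.degrees(np.arctan2(f[1],f[0])).round(2),np.mean(p,0).round(4))
X=cloud(c);P=X[m];print(np.median(P[:,2]),cv2.minAreaRect(P[abs(P[:,2]-.034)<.008][:,:2].astype(np.float32)))
Q=X[0:135,225:420].reshape(-1,3);Q=Q[abs(Q[:,2]-.092)<.006];i=Q[:,1].argmin();print('rack front min',Q[i],Q[Q[:,0].argmax()])
E
```

```text
[[288.0, 129.0], [345.0, 129.0], [345.0, 194.0], [288.0, 194.0]]
L [ 0.2463 -0.9692  0.5723  0.2401] -75.74 [0.5717 0.2422]
R [ 0.2563 -0.9666  0.6287  0.258 ] -75.15 [0.6288 0.2579]
B [0.9721 0.2345 0.6164 0.2166] 13.56 [0.6117 0.2156]
0.03279489127034663 ((0.6006452441215515, 0.24879398941993713), (0.058318693190813065, 0.066512830555439), 15.241657257080078)
rack front min [0.51974269 0.26508527 0.09070274] [0.66417708 0.30208941 0.09105429]
```

```bash
python3 - <<'E'
from h import *
rel((.6036,.2368,.008),104.8)
E
```

```text
t 2.2 pos [0.6125 0.2111 0.2391] ang 105.43 tilt [ 0.0023  0.0052 -1.    ] shift [ 0.0261 -0.0026  0.2312] turn 0.0109 F [1.3 1.6 0.7] w 0.087 q [ 0.16  0.51  1.31  0.    1.32 -0.11]
```

Request:
send_rows --steps '[0.087, 0.026, -0.003, 0.05, 0.011, 0.087, 0.026, -0.003, 0.1, 0.011, 0.087, 0.026, -0.003, 0.15, 0.011, 0.087, 0.026, -0.003, 0.18, 0.011, 0.087, 0.026, -0.003, 0.18, 0.011]' --force 50

```text
time: 2.82
position: [0.6003, 0.2355, 0.0562]
tool_rot: [0.61, 0.792, -0.0, -0.003]
ft_force: [-0.2, -0.4, 0.3]
grip_width: 0.087
```

```bash
python3 - <<'E'
from h import *
snap('wrist','w2.png')
rel((.6036,.2368,.008),104.8)
E
```

```text
t 2.88 pos [0.6023 0.236  0.0583] ang 104.78 tilt [-3.0e-04  4.7e-03 -1.0e+00] shift [0.0003 0.0014 0.0503] turn -0.0004 F [1.  0.7 0.5] w 0.0871 q [ 0.2   0.71  1.48  0.01  0.96 -0.06]
```

View pics/w2.png

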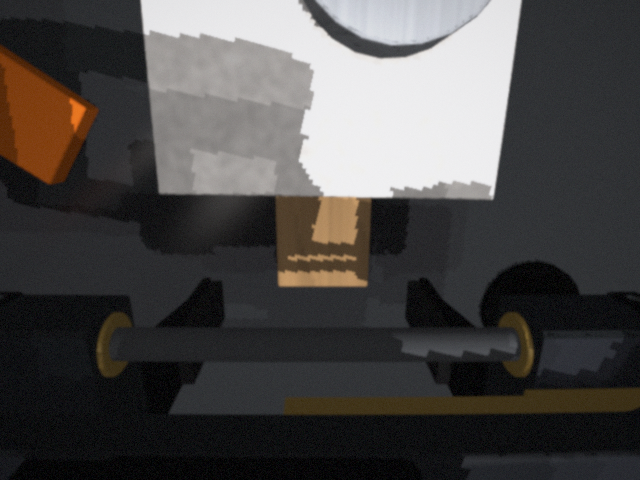

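```bash
python3 - <<'E'
from h import *
c=load('wrist')
for p in((276,200),(371,200),(278,287),(369,287)): print(onz(c,*p,.034).round(4),depth(c,p[0]+(4 if p[0]<320 else -4),p[1]-3).round(4))
E
```

```text
[0.5677 0.2636 0.034 ] [0.5696 0.2659 0.0332]
[0.6228 0.2782 0.034 ] [0.6201 0.2792 0.0331]
[0.5818 0.2088 0.034 ] [0.5838 0.2112 0.0334]
[0.6383 0.2238 0.034 ] [0.6354 0.2249 0.0334]
```

Request:
send_rows --steps '[0.087, 0.0, 0.001, 0.03, -0.002, 0.087, 0.0, 0.001, 0.05, -0.002, 0.087, 0.0, 0.001, 0.05, -0.002, 0.087, 0.0, 0.001, 0.05, -0.002, 0.05, 0.0, 0.001, 0.05, -0.002, 0.05, 0.0, 0.001, 0.05, -0.002, 0.05, 0.0, 0.001, 0.05, -0.002, 0.05, 0.0, 0.001, 0.05, -0.002]' --force 50

```text
time: 3.88
position: [0.6033, 0.2365, 0.0084]
tool_rot: [0.609, 0.793, 0.002, -0.002]
ft_force: [-0.5, 0.1, 0.0]
grip_width: 0.0558
```

```bash
python3 - <<'E'
from h import *
rel((.6043,.2376,.008),105)
E
```

```text
t 3.88 pos [0.6033 0.2365 0.0084] ang 104.9 tilt [-2.0e-04  4.7e-03 -1.0e+00] shift [0.0008 0.0013 0.0004] turn -0.0018 F [-0.5  0.1  0. ] w 0.0558 q [ 0.2   0.78  1.5   0.01  0.87 -0.07]
```

Request:
send_rows --steps '[0.03, 0, 0, 0, 0, 0.03, 0, 0, 0, 0, 0.03, 0, 0, -0.002, 0, 0.03, -0.01, 0, -0.002, 0, 0.03, -0.025, 0, -0.002, 0, 0.03, -0.04, 0, -0.002, 0]' --force 55

```text
time: 4.62
position: [0.614, 0.1964, 0.0103]
tool_rot: [0.61, 0.793, 0.002, -0.001]
ft_force: [0.1, -0.2, -0.4]
grip_width: 0.0297
```

```bash
python3 - <<'E'
from h import *
snap('top','t2.png');snap('scene','s2.png')
rel((.6043,.2376,.008),105)
E
```

```text
t 4.72 pos [0.6145 0.1954 0.0103] ang 104.75 tilt [ 3.0e-04  4.2e-03 -1.0e+00] shift [0.0434 0.0009 0.0024] turn -0.0044 F [-0.3  0.7 -0.4] w 0.0299 q [ 0.13  0.77  1.5   0.01  0.86 -0.13]
```

View pics/s2.png

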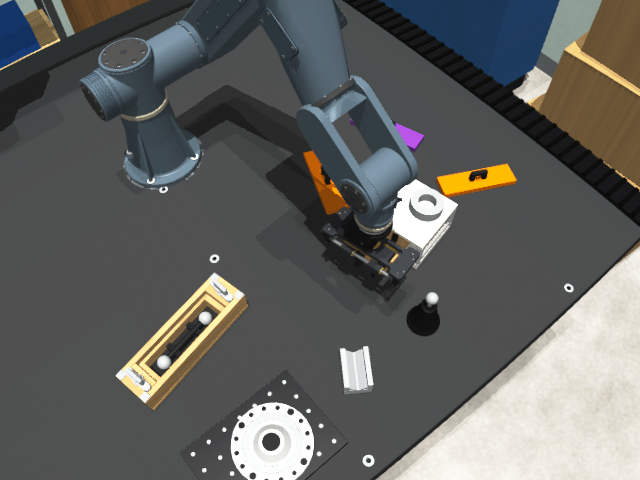

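```bash
python3 - <<'E'
from h import *
snap('wrist','w3.png')
c=load('scene')['color'][:,:,::-1]
cv2.imwrite('pics/s2c.png',cv2.resize(c[170:320,300:480],None,fx=4,fy=4,interpolation=cv2.INTER_CUBIC))
E
```

```text
(no output)
```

View pics/w3.png

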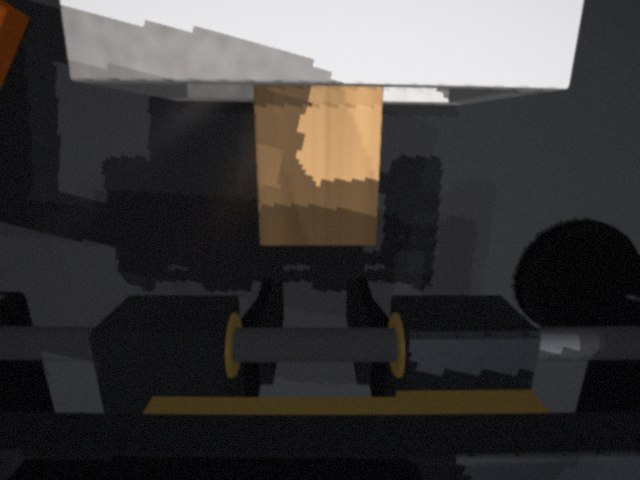

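View pics/s2c.png

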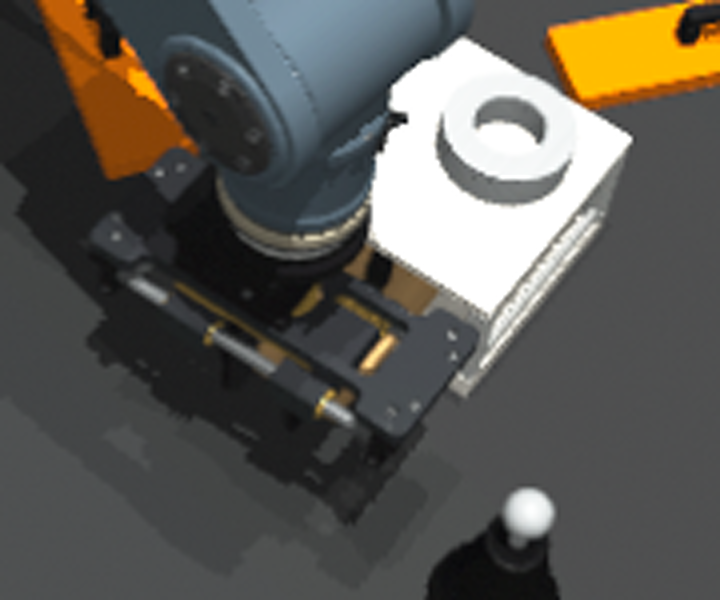

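```bash
python3 - <<'E'
from h import *
c=load('wrist')
for p in((255,95),(383,95),(260,246),(377,246)): print(onz(c,*p,.034).round(4),depth(c,p[0]+(6 if p[0]<320 else -6),p[1]-5).round(4))
o=robot.get_obs();P=o['position'];print(P,proj(c,P),proj(c,P+[0,0,.0187]))
R=Rn.from_quat(o['tool_rot']).as_matrix()
for w in(.015,-.015): print(proj(c,P+R[:,1]*w), proj(c,P+R[:,1]*w-R[:,2]*.0187))
E
```

```text
[0.5648 0.2767 0.034 ] [0.5669 0.2794 0.034 ]
[0.6194 0.2911 0.034 ] [0.6163 0.2925 0.0334]
[0.582  0.2088 0.034 ] [0.5842 0.2116 0.0325]
[0.6378 0.2235 0.034 ] [0.6344 0.225  0.0332]
[0.61409674 0.19633504 0.01022468] (np.float64(316.18952420126374), np.float64(267.15182349412737)) (np.float64(316.3568034467466), np.float64(280.0208677831102))
(np.float64(342.5485704334772), np.float64(267.15309295501334)) (np.float64(345.0885755746275), np.float64(280.1742410134282))
(np.float64(289.8308421347281), np.float64(267.14306508570553)) (np.float64(287.54877471295185), np.float64(280.16300014328544))
```

The close-up shows the cover end still at the same place, so the fingers slid off or never held it. I'll regrasp and check in small steps.

Request:
send_rows --steps '[0.087, 0, 0, 0.001, 0, 0.087, 0, 0.001, 0.001, 0, 0.087, 0, 0.001, 0.001, 0, 0.087, 0, 0.001, 0.001, 0, 0.087, 0.02, 0.001, 0.001, 0, 0.087, 0.042, 0.001, 0.001, -0.002, 0.087, 0.044, 0.001, 0.001, -0.002, 0.087, 0.044, 0.001, 0.001, -0.002]' --force 60

```text
time: 5.78
position: [0.6036, 0.2399, 0.0095]
tool_rot: [0.609, 0.793, 0.002, -0.001]
ft_force: [-0.1, 0.3, -0.7]
grip_width: 0.0866
```

Request:
send_rows --steps '[0.04, 0, 0, 0, 0, 0.04, 0, 0, 0, 0, 0.04, 0, 0, 0, 0, 0.04, 0, 0, 0, 0]' --force 60

```text
time: 6.28
position: [0.6036, 0.2396, 0.0094]
tool_rot: [0.609, 0.793, 0.002, -0.001]
ft_force: [-0.1, -0.5, 0.3]
grip_width: 0.0549
```

Request:
send_rows --steps '[0.04, 0, 0, 0, 0]' --force 60

```text
time: 6.4
position: [0.6037, 0.2395, 0.0094]
tool_rot: [0.609, 0.793, 0.002, -0.001]
ft_force: [0.5, 0.4, -0.5]
grip_width: 0.0456
```

```bash
python3 - <<'E'
from h import *
snap('wrist','w4.png')
rel((.6043,.2376,.008),105)
E
```

```text
t 6.45 pos [0.6037 0.2395 0.0095] ang 104.93 tilt [-1.0e-04  4.4e-03 -1.0e+00] shift [-0.002   0.0001  0.0014] turn -0.0011 F [-0.2 -0.  -0.5] w 0.0434 q [ 0.2   0.78  1.49  0.01  0.87 -0.06]
```

View pics/w4.png

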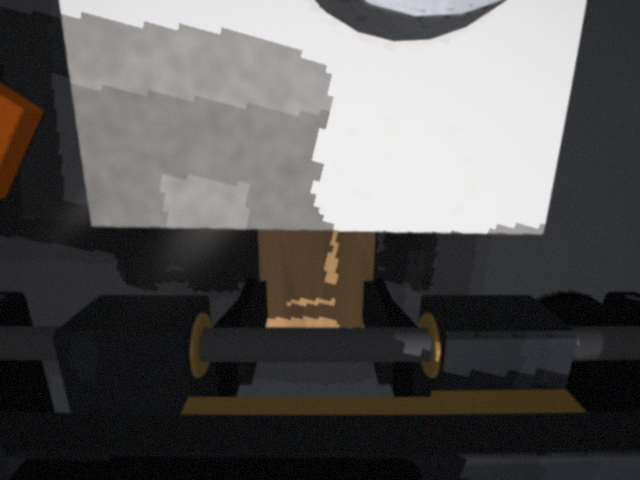

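```bash
python3 - <<'E'
from h import *
c=load('wrist');X=cloud(c)
for v in (282,290,300,320):
  for u in(235,250,258,263,275,316,355,370,380): print((u,v),X[v,u].round(3),round(float(c['range_z'][v,u]),3),end=' ')
  print()
o=robot.get_obs();P=o['position'];R=Rn.from_quat(o['tool_rot']).as_matrix()
# in tool frame
for v in (275,278,282,286,290,300,310):
  print(v,[((R.T@(X[v,u]-P))*1000).round(0).tolist() for u in (250,260,370,380)])
E
```

```text
(235, 282) [0.559 0.215 0.   ] 0.226 (250, 282) [0.572 0.242 0.053] 0.169 (258, 282) [0.575 0.241 0.05 ] 0.172 (263, 282) [0.577 0.241 0.049] 0.174 (275, 282) [0.583 0.236 0.032] 0.191 (316, 282) [0.603 0.241 0.033] 0.19 (355, 282) [0.622 0.247 0.034] 0.19 (370, 282) [0.625 0.254 0.049] 0.173 (380, 282) [0.628 0.257 0.053] 0.169 
(235, 290) [ 0.56   0.21  -0.001] 0.228 (250, 290) [0.573 0.242 0.06 ] 0.162 (258, 290) [0.576 0.241 0.058] 0.164 (263, 290) [0.578 0.241 0.057] 0.165 (275, 290) [0.584 0.231 0.032] 0.193 (316, 290) [0.604 0.237 0.034] 0.191 (355, 290) [0.623 0.242 0.032] 0.192 (370, 290) [0.624 0.254 0.057] 0.166 (380, 290) [0.627 0.256 0.061] 0.161 
(235, 300) [ 0.562  0.202 -0.002] 0.231 (250, 300) [0.574 0.24  0.067] 0.156 (258, 300) [0.578 0.241 0.067] 0.156 (263, 300) [0.58  0.237 0.057] 0.166 (275, 300) [0.585 0.226 0.033] 0.193 (316, 300) [0.605 0.232 0.033] 0.193 (355, 300) [0.625 0.237 0.033] 0.193 (370, 300) [0.623 0.254 0.067] 0.155 (380, 300) [0.627 0.255 0.068] 0.155 
(235, 320) [0.572 0.241 0.086] 0.137 (250, 320) [0.577 0.241 0.084] 0.14 (258, 320) [0.58  0.2
[... 154 characters left out ...]
33] 0.197 (370, 320) [0.624 0.246 0.071] 0.154 (380, 320) [0.624 0.254 0.084] 0.14 
275 [[-9.0, -40.0, 12.0], [5.0, -29.0, -22.0], [6.0, 27.0, -24.0], [-8.0, 38.0, 10.0]]
278 [[10.0, -31.0, -38.0], [4.0, -29.0, -24.0], [4.0, 27.0, -23.0], [10.0, 29.0, -38.0]]
282 [[11.0, -30.0, -43.0], [9.0, -26.0, -39.0], [9.0, 25.0, -40.0], [11.0, 28.0, -44.0]]
286 [[10.0, -30.0, -47.0], [9.0, -26.0, -44.0], [9.0, 24.0, -44.0], [10.0, 28.0, -47.0]]
290 [[10.0, -29.0, -51.0], [9.0, -25.0, -48.0], [9.0, 23.0, -47.0], [10.0, 27.0, -51.0]]
300 [[9.0, -28.0, -57.0], [8.0, -24.0, -56.0], [9.0, 22.0, -58.0], [9.0, 26.0, -58.0]]
310 [[9.0, -26.0, -66.0], [4.0, -24.0, -58.0], [5.0, 22.0, -59.0], [9.0, 25.0, -66.0]]
```

The depth shows the finger ends about 37 mm behind the reported TCP, so the fingers passed over the cover. I'll lift into clear view and measure the real fingertips with another camera.

Request:
send_rows --steps '[0.087, 0, 0, -0.06, 0, 0.087, -0.04, -0.02, -0.12, 0, 0.087, -0.1, -0.04, -0.18, 0, 0.087, -0.15, -0.05, -0.22, 0, 0.087, -0.15, -0.05, -0.22, 0]'

```text
time: 7.08
position: [0.5948, 0.0786, 0.2314]
tool_rot: [0.61, 0.793, 0.003, 0.0]
ft_force: [0.3, -0.3, 0.0]
grip_width: 0.0835
```

```bash
python3 - <<'E'
from h import *
c=snap('scene','s3.png');w=snap('wrist','w5.png')
o=robot.get_obs();P=o['position'];R=Rn.from_quat(o['tool_rot']).as_matrix();print(P,o['grip_width'])
print(proj(c,P),proj(c,P+[0,0,.0187]),proj(c,P+[0,0,.07]))
u,v=map(int,proj(c,P));im=c['color'][:,:,::-1].copy()
cv2.circle(im,(u,v),2,(0,0,255),-1)
u0=max(0,u-70);v0=max(0,v-90)
cv2.imwrite('pics/s3c.png',cv2.resize(im[v0:v0+140,u0:u0+150],None,fx=4,fy=4,interpolation=cv2.INTER_CUBIC))
for d in (c,w):
  T=(cloud(d).reshape(-1,3)-P)@R; ok=d['range_z'].ravel()>0
  k=ok&(abs(T[:,0])<.06)&(abs(T[:,1])<.11)&(T[:,2]>-.2)&(T[:,2]<.05)
  T=T[k];print(len(T))
  for z in np.arange(-.12,.05,.01):
    q=T[(T[:,2]>=z)&(T[:,2]<z+.01)]
    if len(q)>3: print(round(z,3),len(q),'x',np.percentile(q[:,0],[2,98]).round(3),'y',np.percentile(q[:,1],[2,98]).round(3))
E
```

```text
[0.59664402 0.07750487 0.23251861] 0.08554706353142898
(np.float64(317.5222207005187), np.float64(245.07402336274623)) (np.float64(317.3528060231349), np.float64(239.47330260330898)) (np.float64(316.85700108302973), np.float64(223.05918747881717))
4112
-0.12 183 x [-0.039  0.026] y [-0.084  0.086]
-0.11 43 x [-0.037  0.03 ] y [-0.081  0.086]
-0.1 15 x [-0.012 -0.002] y [-0.053 -0.046]
-0.09 20 x [-0.005  0.002] y [-0.047 -0.041]
-0.08 25 x [-0.012  0.007] y [-0.054 -0.041]
-0.07 28 x [-0.011  0.01 ] y [-0.052 -0.042]
-0.06 39 x [-0.012  0.004] y [-0.05   0.048]
-0.05 60 x [-0.012  0.005] y [-0.05   0.049]
-0.04 19 x [-0.011  0.007] y [-0.049  0.049]
100499
-0.12 5573 x [0.001 0.035] y [-0.081  0.081]
-0.11 1458 x [-0.011  0.033] y [-0.049  0.047]
-0.1 1023 x [-0.014  0.004] y [-0.049  0.046]
-0.09 1346 x [-0.013  0.008] y [-0.055  0.053]
-0.08 980 x [-0.012  0.009] y [-0.055  0.052]
-0.07 1002 x [-0.004  0.008] y [-0.052  0.05 ]
-0.06 903 x [-0.009  0.008] y [-0.052  0.049]
-0.05 821 x [-0.012  0.008] y [-0.052  0.049]
-0.04 97 x [-0.012  0.008] y [-0.052  0.048]
```

View pics/s3c.png

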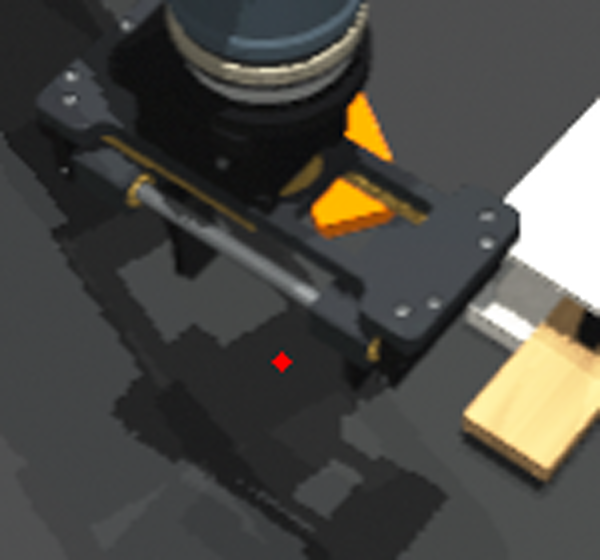

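Both cameras agree: the tips end about 37 mm behind the reported TCP, and the body begins at about 107 mm, so the whole gripper is shifted. I'll pin the value down and use it.

```bash
python3 - <<'E'
from h import *
o=robot.get_obs();P=o['position'];R=Rn.from_quat(o['tool_rot']).as_matrix()
for n in ('scene','wrist'):
  d=load(n);T=(cloud(d).reshape(-1,3)-P)@R
  T=T[(abs(T[:,0])<.03)&(abs(T[:,1])<.06)&(T[:,2]>-.1)&(T[:,2]<.03)]
  for s in(1,-1):
    q=T[T[:,1]*s>0.03];print(n,s,len(q),'zmax',np.sort(q[:,2])[-12:].round(4),'x',np.percentile(q[:,0],[1,50,99]).round(4),'y',np.percentile(abs(q[:,1]),[1,99]).round(4))
E
```

```text
scene 1 42 zmax [-0.0419 -0.0415 -0.0413 -0.0403 -0.0401 -0.0401 -0.04   -0.0388 -0.0385
 -0.0383 -0.0382 -0.0356] x [-0.0118 -0.0098  0.0018] y [0.0393 0.0495]
scene -1 164 zmax [-0.0394 -0.0386 -0.0385 -0.0379 -0.0374 -0.0373 -0.0371 -0.0368 -0.0367
 -0.0365 -0.0352 -0.0336] x [-0.0116 -0.0065  0.0089] y [0.0411 0.0535]
wrist 1 3054 zmax [-0.0388 -0.0387 -0.0386 -0.0386 -0.0386 -0.0386 -0.0386 -0.0384 -0.0383
 -0.038  -0.0377 -0.0375] x [-0.0128  0.0041  0.0086] y [0.0408 0.0531]
wrist -1 3118 zmax [-0.039  -0.0389 -0.0389 -0.0389 -0.0388 -0.0387 -0.0387 -0.0386 -0.0385
 -0.0384 -0.0384 -0.0381] x [-0.0136  0.0032  0.0084] y [0.0433 0.0554]
```

```bash
sed -i "s/    d=R.T@(np.array(target)-o\['position'\])/    off=np.array([-.0015,-.001,-.0375]);tip=o['position']+R@off;d=R.T@(np.array(target)-tip);print('tip',tip.round(4))/" h.py
python3 - <<'E'
from h import *
rel((.6045,.2375,.008),105)
E
```

```text
tip [0.5958 0.0757 0.27  ]
t 7.17 pos [0.5966 0.0775 0.2325] ang 104.71 tilt [ 0.0078  0.0029 -1.    ] shift [0.1541 0.0474 0.2625] turn -0.005 F [ 1.3  0.6 -0.8] w 0.0855 q [-0.06  0.44  1.44  0.    1.25 -0.32]
```

Request:
send_rows --steps '[0.087, 0.05, 0.02, 0.02, -0.005, 0.087, 0.1, 0.04, 0.06, -0.005, 0.087, 0.153, 0.047, 0.1, -0.005, 0.087, 0.153, 0.047, 0.15, -0.005, 0.087, 0.153, 0.047, 0.2, -0.005, 0.087, 0.153, 0.047, 0.215, -0.005, 0.087, 0.153, 0.047, 0.215, -0.005]'

```text
time: 8.05
position: [0.604, 0.2384, 0.017]
tool_rot: [0.609, 0.793, 0.003, 0.001]
ft_force: [0.4, 0.3, -0.2]
grip_width: 0.0871
```

```bash
python3 - <<'E'
from h import *
rel((.6045,.2375,.008),105)
E
```

```text
tip [0.6033 0.2365 0.0545]
t 8.05 pos [0.604  0.2384 0.017 ] ang 105.01 tilt [ 0.0054  0.0027 -1.    ] shift [0.0005 0.0012 0.0465] turn 0.0002 F [ 0.4  0.3 -0.2] w 0.0871 q [ 0.2   0.77  1.49  0.    0.88 -0.06]
```

Request:
send_rows --steps '[0.087, 0, 0.001, 0.02, 0, 0.087, 0, 0.001, 0.035, 0, 0.087, 0, 0.001, 0.046, 0, 0.087, 0, 0.001, 0.046, 0]'

```text
time: 8.55
position: [0.6044, 0.2384, -0.03]
tool_rot: [0.609, 0.793, 0.002, 0.001]
ft_force: [-0.3, 0.1, 0.9]
grip_width: 0.0868
```

```bash
python3 - <<'E'
from h import *
snap('wrist','w6.png')
rel((.6045,.2375,.008),105)
E
```

```text
tip [0.6043 0.2368 0.0081]
t 8.6 pos [ 0.605   0.2386 -0.0294] ang 105.0 tilt [ 0.0047  0.0025 -1.    ] shift [0.0007 0.0004 0.0001] turn -0.0 F [0.2 0.4 0.1] w 0.0872 q [ 0.2   0.84  1.5   0.    0.8  -0.06]
```

View pics/w6.png

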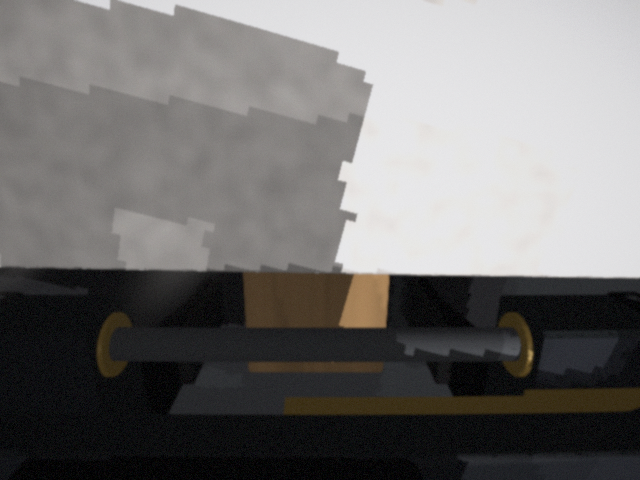

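The cover end (245–388) now lies between the fingers (about 220 and 410). Closing.

Request:
send_rows --steps '[0.04, 0, 0, 0, 0, 0.04, 0, 0, 0, 0, 0.04, 0, 0, 0, 0, 0.04, 0, 0, 0, 0, 0.04, 0, 0, 0, 0, 0.04, 0, 0, 0, 0]' --force 50

```text
time: 9.35
position: [0.6052, 0.2386, -0.0291]
tool_rot: [0.609, 0.793, 0.003, 0.001]
ft_force: [0.3, -0.2, 1.8]
grip_width: 0.0575
```

Request:
send_rows --steps '[0.04, 0, 0, -0.001, 0, 0.04, -0.02, 0, -0.001, 0, 0.04, -0.045, 0, -0.001, 0, 0.04, -0.07, 0, -0.001, 0, 0.04, -0.095, 0, -0.001, 0, 0.04, -0.12, 0, -0.001, 0, 0.04, -0.145, 0, -0.001, 0, 0.04, -0.165, 0, -0.001, 0]'

```text
time: 10.35
position: [0.648, 0.0768, -0.0287]
tool_rot: [0.609, 0.793, 0.002, 0.001]
ft_force: [-0.1, 0.3, -2.0]
grip_width: 0.0574
```

```bash
python3 - <<'E'
from h import *
rel((.6045,.2375,.008),105)
snap('scene','s4.png');snap('wrist','w7.png')
E
```

```text
tip [0.6473 0.075  0.0088]
t 10.35 pos [ 0.648   0.0768 -0.0287] ang 104.93 tilt [ 0.0046  0.0022 -1.    ] shift [0.168  0.0006 0.001 ] turn -0.0012 F [-0.1  0.3 -2. ] w 0.0574 q [-0.05  0.84  1.5   0.    0.8  -0.32]
```

View pics/s4.png

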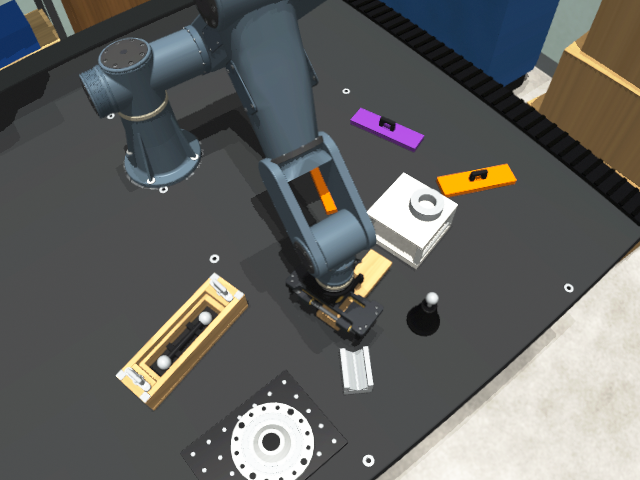

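View pics/w7.png

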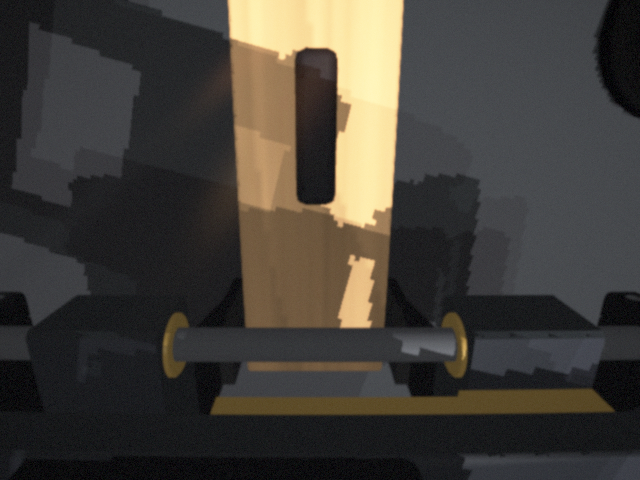

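```bash
python3 - <<'E'
from h import *
c=load('wrist');X=cloud(c)
for v in (5,60,120,180,210,240,280,310): print(v,X[v,270].round(4),X[v,350].round(4), X[v,316].round(4))
E
```

```text
5 [0.604  0.1828 0.0327] [0.6293 0.1896 0.0322] [0.6184 0.187  0.0311]
60 [0.6079 0.1664 0.0335] [0.6339 0.1735 0.0325] [0.6237 0.1663 0.0607]
120 [0.6122 0.1476 0.033 ] [0.6393 0.1548 0.0335] [0.6277 0.1513 0.061 ]
180 [0.617  0.1272 0.0343] [0.6453 0.1345 0.033 ] [0.632  0.135  0.0607]
210 [0.6194 0.1158 0.032 ] [0.6484 0.1238 0.0334] [0.6361 0.1208 0.0346]
240 [0.6221 0.1045 0.0329] [0.6519 0.1123 0.0327] [0.6391 0.1093 0.0337]
280 [0.6258 0.0886 0.0335] [0.6565 0.0965 0.0332] [0.6435 0.093  0.033 ]
310 [0.6288 0.0753 0.0328] [0.66   0.0843 0.0343] [0.647  0.08   0.0326]
```

Request:
send_rows --steps '[0.04, 0, 0, 0.003, 0, 0.04, 0, 0, 0.006, 0, 0.04, 0, 0, 0.0075, 0, 0.04, 0, 0, 0.0075, 0]' --force 15

```text
time: 10.95
position: [0.6486, 0.0769, -0.0362]
tool_rot: [0.61, 0.793, 0.002, 0.002]
ft_force: [-0.3, 0.6, -1.6]
grip_width: 0.0574
```

Request:
send_rows --steps '[0.04, 0, 0, 0, 0, 0.04, 0, 0, 0, 0]' --force 6

```text
time: 11.2
position: [0.6486, 0.0772, -0.0361]
tool_rot: [0.61, 0.793, 0.003, 0.001]
ft_force: [-0.3, 0.9, 0.1]
grip_width: 0.058
```

Request:
send_rows --steps '[0.04, 0, 0, 0, 0, 0.04, 0, 0, 0, 0]' --force 3

```text
time: 11.45
position: [0.6486, 0.0772, -0.036]
tool_rot: [0.61, 0.793, 0.003, 0.001]
ft_force: [-0.4, -0.1, -1.4]
grip_width: 0.0583
```

```bash
python3 - <<'E'
from h import *
rel((.6045,.2375,.008),105)
c=snap('wrist','w8.png');X=cloud(c)
for v in (5,60,120,180,240,280,310): print(v,X[v,270].round(4),X[v,350].round(4), X[v,316].round(4))
E
```

```text
tip [0.6478 0.0754 0.0015]
t 11.45 pos [ 0.6486  0.0772 -0.036 ] ang 104.88 tilt [ 0.0055  0.0023 -1.    ] shift [ 0.1678 -0.0002 -0.0064] turn -0.0022 F [-0.4 -0.1 -1.4] w 0.0583 q [-0.05  0.85  1.5   0.    0.79 -0.32]
5 [0.6022 0.1871 0.0188] [0.6287 0.194  0.0192] [0.6173 0.1914 0.0177]
60 [0.6064 0.1698 0.0207] [0.6336 0.1774 0.0189] [0.6228 0.17   0.0467]
120 [0.611  0.1502 0.0211] [0.6391 0.1577 0.0212] [0.627  0.154  0.0481]
180 [0.616  0.1291 0.0219] [0.6451 0.1369 0.0223] [0.6315 0.1371 0.0492]
240 [0.6214 0.1067 0.0239] [0.6517 0.1144 0.023 ] [0.6387 0.1112 0.0239]
280 [0.6251 0.0905 0.0243] [0.6561 0.0987 0.0245] [0.643  0.095  0.0239]
310 [0.6281 0.0784 0.0261] [0.6595 0.0867 0.0262] [0.6463 0.0828 0.0254]
```

The far end is now resting on the granite and the near end is a few mm up. Opening.

Request:
send_rows --steps '[0.0585, 0, 0, 0, 0, 0.06, 0, 0, 0, 0, 0.075, 0, 0, 0, 0, 0.087, 0, 0, 0, 0, 0.087, 0, 0, 0, 0, 0.087, 0, 0, -0.03, 0, 0.087, 0, 0, -0.08, 0, 0.087, 0, 0, -0.13, 0]'

```text
time: 12.5
position: [0.6474, 0.0768, 0.0949]
tool_rot: [0.61, 0.793, 0.002, 0.001]
ft_force: [1.1, -0.1, 0.2]
grip_width: 0.0872
```

```bash
python3 - <<'E'
from h import *
rel((.6045,.2375,.008),105)
c=snap('wrist','w9.png')
E
```

```text
tip [0.6467 0.0751 0.1324]
t 12.5 pos [0.6474 0.0768 0.0949] ang 104.87 tilt [ 0.0044  0.0024 -1.    ] shift [0.1677 0.0003 0.1246] turn -0.0023 F [ 1.1 -0.1  0.2] w 0.0872 q [-0.05  0.66  1.44  0.    1.03 -0.32]
```

View pics/w9.png

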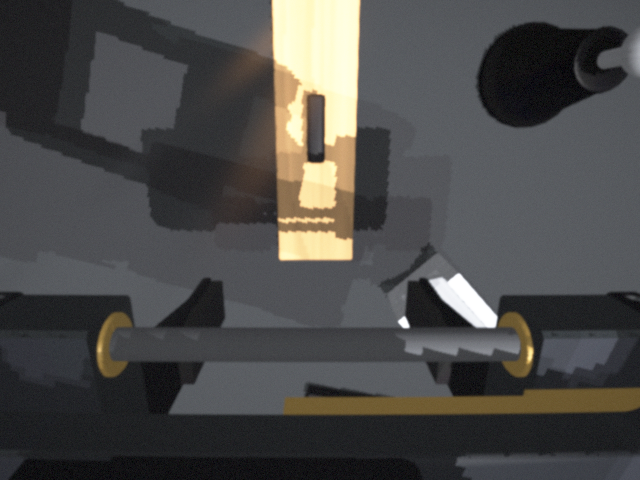

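```bash
python3 - <<'E'
from h import *
c=load('wrist');im=c['color'][:,:,::-1];hsv=cv2.cvtColor(im,cv2.COLOR_BGR2HSV);X=cloud(c)
m=np.zeros(im.shape[:2],bool);m[60:200,270:365]=True
H=m&(X[...,2]>.036)&(X[...,2]<.055)
P=X[H];print('bar',len(P),np.median(P[:,2]),cv2.minAreaRect(P[:,:2].astype(np.float32)))
B=np.zeros_like(m);B[0:265,255:375]=True
B&=(hsv[...,0]>8)&(hsv[...,0]<30)&(hsv[...,1]>60)&(hsv[...,2]>100)
pl=[];pr=[]
for v in range(20,250):
    k=np.where(B[v])[0]
    pl.append(onz(c,k[0]-.5,v,.016)[:2]);pr.append(onz(c,k[-1]+.5,v,.016)[:2])
for p in(pl,pr):
    f=cv2.fitLine(np.array(p,np.float32),cv2.DIST_HUBER,0,.01,.01).ravel();print(f.round(4),np.degrees(np.arctan2(f[1],f[0])))
print('mid',(np.mean(pl,0)+np.mean(pr,0))/2)
k=[np.where(B[:300,u])[0].max()+.5 for u in range(285,348)]
e=np.array([onz(c,u,v,.016)[:2] for u,v in zip(range(285,348),k)]);print('end',e.mean(0))
for p in ((307,93),(325,93),(307,163),(325,163)): print(onz(c,*p,.044).round(4))
print('top z',[X[v,290][2].round(4) for v in(20,100,200,250)])
rel((.6045,.2375,.008),105)
E
```

```text
bar 1214 0.04266412344988327 ((0.6275548934936523, 0.15058225393295288), (0.011333824135363102, 0.042809274047613144), 15.186676025390625)
[ 0.2636 -0.9646  0.6017  0.1333] -74.713936
[ 0.2512 -0.9679  0.6575  0.1521] -75.44994
mid [0.62902496 0.14451839]
end [0.65397242 0.05389681]
[0.6169 0.1701 0.044 ]
[0.6278 0.1731 0.044 ]
[0.6278 0.1282 0.044 ]
[0.6392 0.1312 0.044 ]
top z [np.float64(0.0151), np.float64(0.0146), np.float64(0.0159), np.float64(0.0147)]
tip [0.6513 0.0751 0.1402]
t 12.55 pos [0.6525 0.0768 0.1028] ang 104.89 tilt [ 0.0177  0.0018 -0.9998] shift [ 0.1694 -0.0058  0.1317] turn -0.002 F [ 1.5 -0.   3.8] w 0.087 q [-0.05  0.66  1.44  0.    1.03 -0.32]
```

```bash
python3 - <<'E'
from h import *
rel((.6278,.1506,.020),105)
E
```

```text
tip [0.6513 0.0751 0.1402]
t 12.55 pos [0.6525 0.0768 0.1028] ang 104.89 tilt [ 0.0177  0.0018 -0.9998] shift [ 0.0794 -0.0054  0.12  ] turn -0.002 F [ 1.5 -0.   3.8] w 0.087 q [-0.05  0.66  1.44  0.    1.03 -0.32]
```

Request:
send_rows --steps '[0.05, 0.04, -0.003, 0, -0.002, 0.05, 0.079, -0.004, 0.02, -0.002, 0.05, 0.079, -0.004, 0.05, -0.002, 0.05, 0.079, -0.004, 0.06, -0.002, 0.05, 0.079, -0.004, 0.06, -0.002]'

```text
time: 13.18
position: [0.6291, 0.1518, 0.0418]
tool_rot: [0.609, 0.793, 0.006, 0.006]
ft_force: [0.9, -1.4, -0.3]
grip_width: 0.0518
```

```bash
python3 - <<'E'
from h import *
rel((.6278,.1506,.020),105)
E
```

```text
tip [0.6279 0.1501 0.0793]
t 13.18 pos [0.6291 0.1518 0.0418] ang 104.97 tilt [ 0.0162  0.0016 -0.9999] shift [ 0.0007 -0.0009  0.0592] turn -0.0005 F [ 0.9 -1.4 -0.3] w 0.0518 q [ 0.06  0.73  1.5   0.    0.9  -0.2 ]
```

Request:
send_rows --steps '[0.05, 0.001, -0.001, 0.035, 0]'

```text
time: 13.3
position: [0.6331, 0.1523, 0.0102]
tool_rot: [0.609, 0.793, 0.009, 0.01]
ft_force: [-0.2, -0.5, -1.0]
grip_width: 0.0509
```

```bash
python3 - <<'E'
from h import *
rel((.6278,.1506,.020),105)
E
```

```text
tip [0.6316 0.1505 0.0477]
t 13.3 pos [0.6331 0.1523 0.0102] ang 104.91 tilt [ 0.0261  0.0022 -0.9997] shift [ 0.0012 -0.0043  0.0275] turn -0.0016 F [-0.2 -0.5 -1. ] w 0.0509 q [ 0.06  0.77  1.51  0.    0.83 -0.2 ]
```

Request:
send_rows --steps '[0.05, 0, -0.004, -0.01, 0]'

```text
time: 13.42
position: [0.6265, 0.1504, 0.018]
tool_rot: [0.61, 0.793, 0.007, 0.007]
ft_force: [-0.2, -0.2, -0.3]
grip_width: 0.05
```

```bash
python3 - <<'E'
from h import *
rel((.6278,.1506,.020),105)
E
```

```text
tip [0.6252 0.1486 0.0555]
t 13.43 pos [0.6265 0.1504 0.018 ] ang 104.86 tilt [ 0.0194  0.0018 -0.9998] shift [0.0014 0.0024 0.0355] turn -0.0025 F [-0.2 -0.2 -0.3] w 0.05 q [ 0.06  0.76  1.52  0.    0.85 -0.2 ]
```

Request:
send_rows --steps '[0.05, 0.001, 0.002, -0.05, 0]'

```text
time: 13.55
position: [0.6254, 0.1509, 0.0678]
tool_rot: [0.61, 0.792, 0.005, 0.005]
ft_force: [0.7, 0.3, 0.8]
grip_width: 0.05
```

```bash
python3 - <<'E'
from h import *
rel((.6278,.1506,.020),105)
E
```

```text
tip [0.6243 0.1491 0.1053]
t 13.55 pos [0.6254 0.1509 0.0678] ang 104.8 tilt [ 0.0144  0.0013 -0.9999] shift [0.0007 0.0026 0.0853] turn -0.0035 F [0.7 0.3 0.8] w 0.05 q [ 0.06  0.69  1.49  0.    0.95 -0.2 ]
```

Request:
send_rows --steps '[0.05, 0.001, 0.003, -0.06, -0.003]'

```text
time: 13.68
position: [0.6271, 0.1519, 0.1308]
tool_rot: [0.609, 0.793, 0.005, 0.005]
ft_force: [-0.1, -1.0, 0.6]
grip_width: 0.0502
```

Request:
send_rows --steps '[0.05, 0, 0, -0.06, 0]'

```text
time: 13.8
position: [0.6269, 0.1514, 0.1953]
tool_rot: [0.61, 0.793, 0.006, 0.007]
ft_force: [-0.2, -0.0, -0.0]
grip_width: 0.0499
```

```bash
python3 - <<'E'
from h import *
rel((.6278,.1506,.020),105)
E
```

```text
tip [0.6257 0.1497 0.2327]
t 13.8 pos [0.6269 0.1514 0.1953] ang 104.88 tilt [ 0.0185  0.0016 -0.9998] shift [ 0.001  -0.0016  0.2127] turn -0.0022 F [-0.2 -0.  -0. ] w 0.0499 q [ 0.06  0.54  1.38  0.    1.2  -0.2 ]
```

Request:
send_rows --steps '[0.05, 0, -0.001, 0.05, -0.002, 0.05, 0, -0.001, 0.1, -0.002, 0.05, 0, -0.001, 0.1, -0.002]'

```text
time: 14.18
position: [0.6253, 0.1506, 0.0945]
tool_rot: [0.609, 0.793, 0.004, 0.005]
ft_force: [-0.4, 0.3, -0.3]
grip_width: 0.05
```

```bash
python3 - <<'E'
from h import *
rel((.6278,.1506,.020),105)
E
```

```text
tip [0.6242 0.1489 0.132 ]
t 14.18 pos [0.6253 0.1506 0.0945] ang 104.95 tilt [ 0.0129  0.0012 -0.9999] shift [0.001  0.0025 0.112 ] turn -0.0008 F [-0.4  0.3 -0.3] w 0.05 q [ 0.06  0.65  1.48  0.    1.   -0.2 ]
```

Request:
send_rows --steps '[0.05, 0.001, 0.002, 0.05, -0.001, 0.05, 0.001, 0.002, 0.05, -0.001]'

```text
time: 14.42
position: [0.6261, 0.1519, 0.0443]
tool_rot: [0.609, 0.793, 0.003, 0.003]
ft_force: [0.2, -0.7, 0.7]
grip_width: 0.0501
```

```bash
python3 - <<'E'
from h import *
rel((.6278,.1506,.020),105)
E
```

```text
tip [0.6252 0.1502 0.0818]
t 14.43 pos [0.6261 0.1519 0.0443] ang 105.0 tilt [ 8.9e-03  9.0e-04 -1.0e+00] shift [-0.0001  0.0021  0.0618] turn -0.0 F [ 0.2 -0.7  0.7] w 0.0501 q [ 0.06  0.72  1.5   0.    0.91 -0.2 ]
```

Each decelerating descent brings the tilt down. One more with the same approach, this time going down to the handle.

Request:
send_rows --steps '[0.05, 0, 0.002, 0.04, 0, 0.05, 0, 0.002, 0.04, 0]'

```text
time: 14.68
position: [0.628, 0.1523, 0.0053]
tool_rot: [0.609, 0.793, 0.002, 0.003]
ft_force: [-0.8, -0.6, 1.0]
grip_width: 0.05
```

```bash
python3 - <<'E'
from h import *
snap('wrist','w10.png')
rel((.6278,.1506,.020),105)
E
```

```text
tip [0.6283 0.1507 0.044 ]
t 14.72 pos [0.6293 0.1524 0.0065] ang 104.99 tilt [ 0.0101  0.0011 -0.9999] shift [ 0.0001 -0.0007  0.024 ] turn -0.0001 F [0.1 0.5 0.3] w 0.0502 q [ 0.07  0.78  1.51  0.    0.85 -0.2 ]
```

View pics/w10.png

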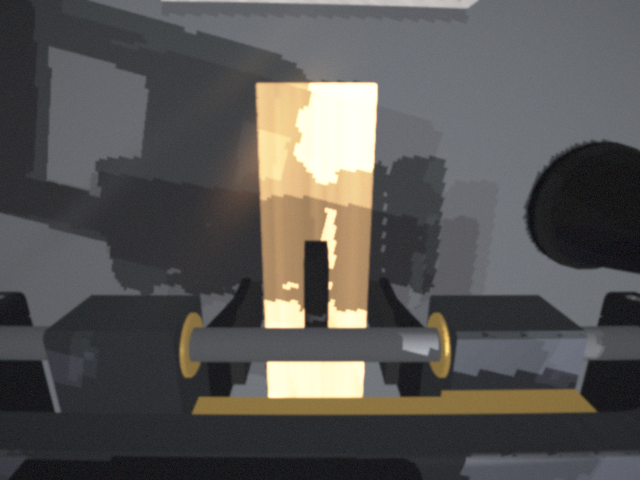

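The handle bar (305–328) is centred between the fingers. Descending onto it.

Request:
send_rows --steps '[0.05, 0, 0, 0.024, 0, 0.05, 0, 0, 0.024, 0]'

```text
time: 14.98
position: [0.6301, 0.1525, -0.0157]
tool_rot: [0.609, 0.793, 0.004, 0.004]
ft_force: [-0.2, 0.1, 0.3]
grip_width: 0.0496
```

```bash
python3 - <<'E'
from h import *
rel((.6278,.1506,.020),105)
E
```

```text
tip [0.6291 0.1508 0.0218]
t 14.97 pos [ 0.6301  0.1525 -0.0157] ang 104.99 tilt [ 0.0112  0.0011 -0.9999] shift [ 0.0002 -0.0013  0.0018] turn -0.0001 F [-0.2  0.1  0.3] w 0.0496 q [ 0.07  0.81  1.51  0.    0.81 -0.2 ]
```

Request:
send_rows --steps '[0.05, 0, -0.001, 0.002, 0, 0.0, 0, -0.001, 0.002, 0, 0.0, 0, -0.001, 0.002, 0, 0.0, 0, -0.001, 0.002, 0, 0.0, 0, -0.001, 0.002, 0, 0.0, 0, -0.001, 0.002, 0]' --force 40

```text
time: 15.72
position: [0.6291, 0.1523, -0.0178]
tool_rot: [0.609, 0.793, 0.004, 0.004]
ft_force: [0.3, -0.3, 1.0]
grip_width: 0.0115
```

```bash
python3 - <<'E'
from h import *
rel((.6278,.1506,.020),105)
E
```

```text
tip [0.6281 0.1505 0.0197]
t 15.72 pos [ 0.6291  0.1523 -0.0178] ang 104.99 tilt [ 0.0111  0.0012 -0.9999] shift [ 0.0002 -0.0003 -0.0003] turn -0.0002 F [ 0.3 -0.3  1. ] w 0.0115 q [ 0.06  0.81  1.51  0.    0.8  -0.2 ]
```

Request:
send_rows --steps '[0.0, 0, 0, -0.01, 0, 0.0, 0, 0, -0.03, 0, 0.0, 0, 0, -0.06, 0, 0.0, 0, 0, -0.09, 0, 0.0, 0, 0, -0.12, 0, 0.0, 0, 0, -0.14, 0, 0.0, 0, 0, -0.14, 0, 0.0, 0, 0, -0.14, 0]'

```text
time: 16.73
position: [0.6269, 0.1521, 0.122]
tool_rot: [0.609, 0.793, 0.004, 0.004]
ft_force: [-0.7, -0.9, -2.3]
grip_width: 0.0117
```

```bash
python3 - <<'E'
from h import *
snap('scene','s5.png');snap('top','t5.png')
rel((.5095,-.206,.16),106)
E
```

```text
tip [0.6256 0.1503 0.1586]
t 16.82 pos [0.6265 0.152  0.1211] ang 104.99 tilt [ 0.0087  0.001  -1.    ] shift [-0.3141 -0.2043 -0.0028] turn -0.0177 F [-0.2  1.3 -2.1] w 0.0118 q [ 0.06  0.62  1.45  0.    1.06 -0.2 ]
```

View pics/s5.png

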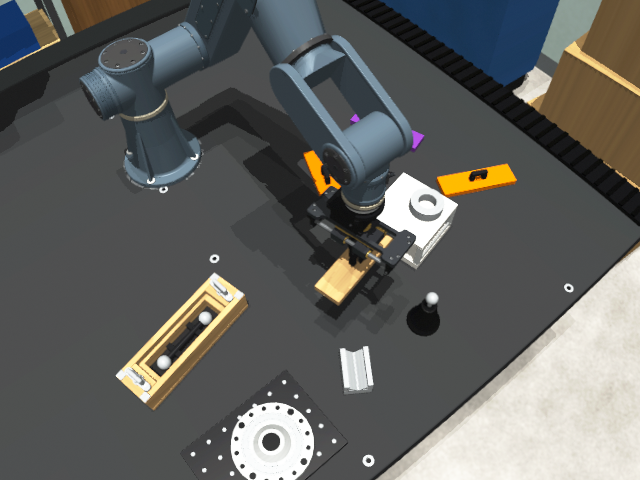

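View pics/t5.png

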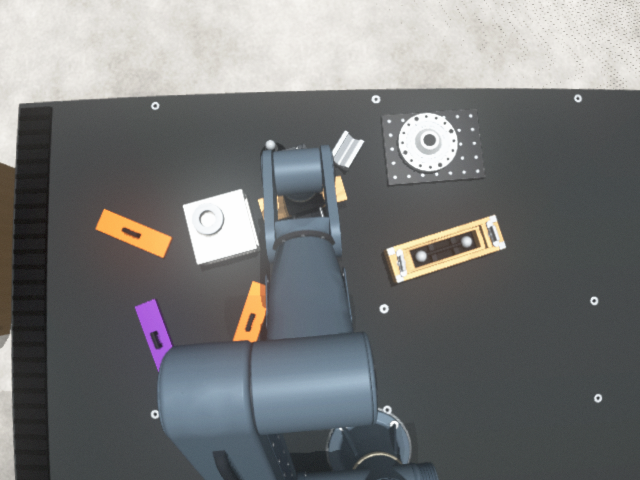

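Request:
send_rows --steps '[0.0, -0.04, -0.025, -0.003, -0.004, 0.0, -0.09, -0.06, -0.003, -0.008, 0.0, -0.14, -0.09, -0.003, -0.012, 0.0, -0.19, -0.125, -0.003, -0.016, 0.0, -0.24, -0.155, -0.003, -0.018, 0.0, -0.28, -0.18, -0.003, -0.018, 0.0, -0.305, -0.2, -0.003, -0.018, 0.0, -0.314, -0.204, -0.003, -0.018]'

```text
time: 17.82
position: [0.5095, -0.2055, 0.1219]
tool_rot: [0.603, 0.798, 0.003, 0.002]
ft_force: [-0.5, 0.7, -1.2]
grip_width: 0.0113
```

Request:
send_rows --steps '[0.0, 0, 0, 0.02, 0, 0.0, 0, 0, 0.02, 0]'

```text
time: 18.08
position: [0.5083, -0.2039, 0.1002]
tool_rot: [0.603, 0.798, 0.003, -0.0]
ft_force: [-0.2, 0.7, -1.8]
grip_width: 0.0117
```

```bash
python3 - <<'E'
from h import *
rel((.5095,-.206,.16),106)
snap('scene','s6.png');snap('top','t6.png');snap('wrist','w11.png')
rel((.5095,-.206,.16),106)
c=load('scene')
im=c['color'][:,:,::-1]
cv2.imwrite('pics/s6c.png',cv2.resize(im[220:420,90:290],None,fx=3,fy=3,interpolation=cv2.INTER_CUBIC))
E
```

```text
tip [ 0.5077 -0.2059  0.1377]
t 18.07 pos [ 0.5083 -0.2039  0.1002] ang 105.85 tilt [ 0.0032  0.0051 -1.    ] shift [-0.0006  0.0018 -0.0223] turn -0.0025 F [-0.2  0.7 -1.8] w 0.0117 q [-0.59  0.54  1.71  0.01  0.89 -0.87]
tip [ 0.5093 -0.2066  0.1395]
t 18.23 pos [ 0.5101 -0.2048  0.1021] ang 105.9 tilt [ 0.0072  0.0021 -1.    ] shift [ 0.0005  0.0006 -0.0205] turn -0.0017 F [ 0.1  0.1 -1.4] w 0.0114 q [-0.59  0.54  1.71  0.01  0.89 -0.87]
```

View pics/s6c.png

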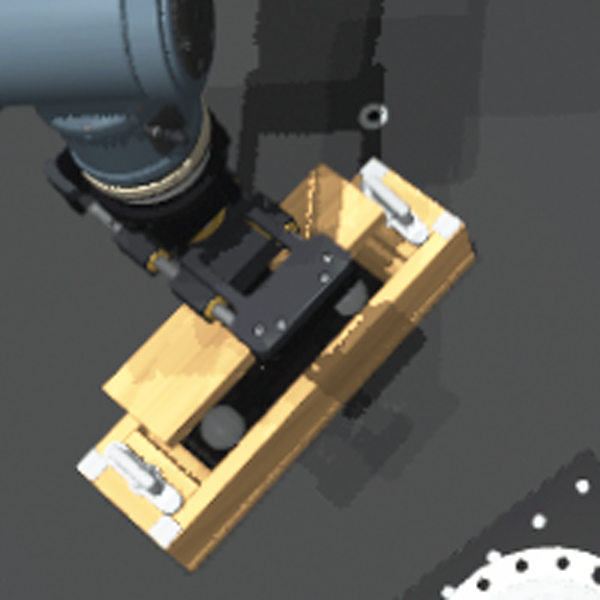

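View pics/w11.png

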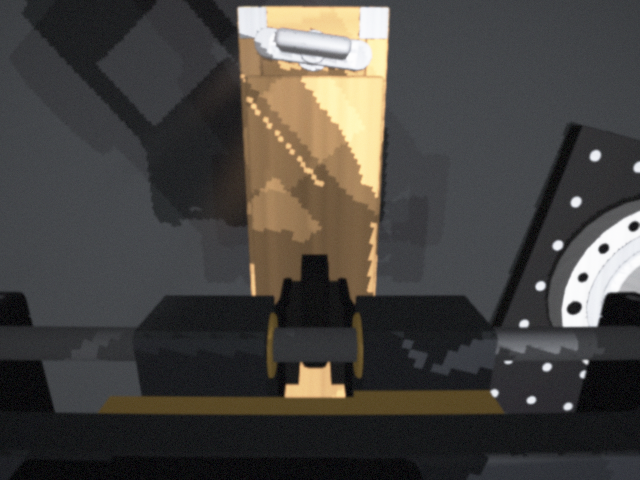

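View pics/t6.png

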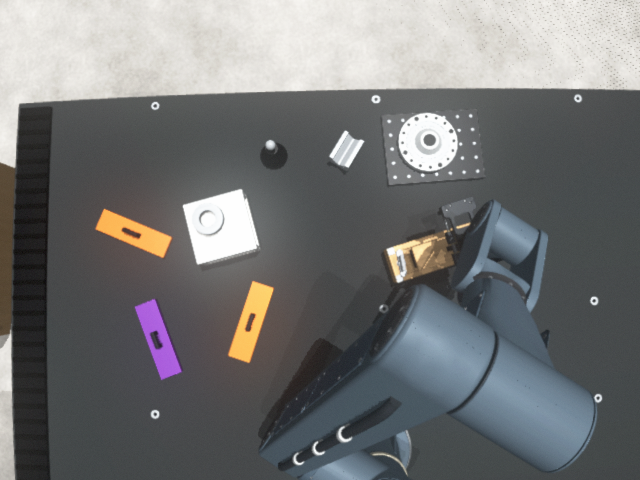

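```bash
python3 - <<'E'
from h import *
c=load('wrist');im=c['color'][:,:,::-1];X=cloud(c)
o=robot.get_obs()
cv2.imwrite('pics/w11c.png',cv2.resize(im[0:150,200:420],None,fx=3.5,fy=3.5,interpolation=cv2.INTER_CUBIC))
m=np.zeros(im.shape[:2],bool);m[0:290,220:410]=1
a=m&(abs(X[...,2]-.135)<.007);P=X[a];print('cover top z',len(P),np.median(P[:,2]))
b=m&(abs(X[...,2]-.060)<.006);Q=X[b];print('rim z',len(Q),np.median(Q[:,2]))
print('cover rect',cv2.minAreaRect(P[:,:2].astype(np.float32)));print('rim rect',cv2.minAreaRect(Q[:,:2].astype(np.float32)))
# fit plane of cover top
A=np.c_[P[:,:2],np.ones(len(P))];s=np.linalg.lstsq(A,P[:,2],rcond=None)[0];print('plane',s)
yaw=np.radians(16);xx=np.array([np.cos(yaw),np.sin(yaw)]);yy=np.array([-np.sin(yaw),np.cos(yaw)])
for nm,D in(('cover',P),('rim',Q)):
  r=D[:,:2]-[.5095,-.206];print(nm,'a',np.percentile(r@xx,[.5,99.5]).round(4),'b',np.percentile(r@yy,[.5,99.5]).round(4))
E
```

```text
cover top z 26443 0.13460760225525284
rim z 8149 0.05916844294989107
cover rect ((0.49458011984825134, -0.15686428546905518), (0.05846509709954262, 0.09649591147899628), 15.870134353637695)
rim rect ((0.49257898330688477, -0.1510520875453949), (0.0887819454073906, 0.17735512554645538), 15.803359985351562)
plane [-0.00243758  0.0013051   0.13604364]
cover a [-0.0294  0.0278] b [0.0049 0.0992]
rim a [-0.0451  0.0427] b [-0.0255  0.1456]
```

View pics/w11c.png

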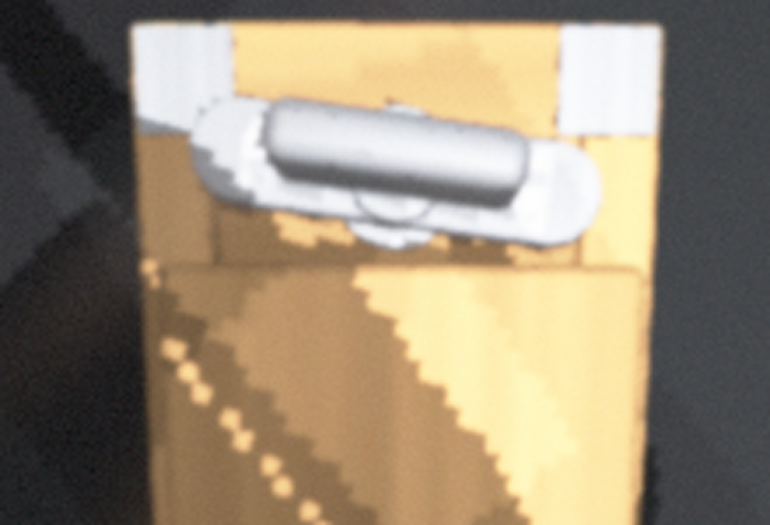

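```bash
python3 - <<'E'
from h import *
rel((.5093,-.2066,.088),105.9)
E
```

```text
tip [ 0.5093 -0.2066  0.1395]
t 18.23 pos [ 0.5101 -0.2048  0.1021] ang 105.9 tilt [ 0.0072  0.0021 -1.    ] shift [-0.     -0.0003  0.0515] turn 0.0001 F [ 0.1  0.1 -1.4] w 0.0114 q [-0.59  0.54  1.71  0.01  0.89 -0.87]
```

Request:
send_rows --steps '[0.0, 0, 0, 0.015, 0, 0.0, 0, 0, 0.03, 0, 0.0, 0, 0, 0.045, 0, 0.0, 0, 0, 0.052, 0, 0.0, 0, 0, 0.052, 0]'

```text
time: 18.85
position: [0.51, -0.2045, 0.0492]
tool_rot: [0.603, 0.798, 0.003, 0.001]
ft_force: [0.3, -0.8, -0.9]
grip_width: 0.0115
```

```bash
python3 - <<'E'
from h import *
rel((.5093,-.2066,.088),105.9)
c=snap('wrist','w12.png');X=cloud(c)
im=c['color'][:,:,::-1]
m=np.zeros(im.shape[:2],bool);m[0:290,200:430]=1
P=X[m&(abs(X[...,2]-.083)<.005)];Q=X[m&(abs(X[...,2]-.060)<.005)]
print(len(P),np.median(P[:,2]),len(Q),np.median(Q[:,2]))
yaw=np.radians(15.9);xx=np.array([np.cos(yaw),np.sin(yaw)]);yy=np.array([-np.sin(yaw),np.cos(yaw)])
for nm,D in(('cover',P),('rim',Q)):
  print(cv2.minAreaRect(D[:,:2].astype(np.float32)))
  r=D[:,:2]-[.5095,-.206];print(nm,'a',np.percentile(r@xx,[.5,99.5]).round(4),'b',np.percentile(r@yy,[.5,99.5]).round(4))
rel((.5093,-.2066,.088),105.9)
E
```

```text
tip [ 0.5092 -0.2063  0.0866]
t 18.85 pos [ 0.51   -0.2045  0.0492] ang 105.9 tilt [ 0.0058  0.0031 -1.    ] shift [-0.0003  0.     -0.0014] turn -0.0 F [ 0.3 -0.8 -0.9] w 0.0115 q [-0.59  0.62  1.74  0.01  0.78 -0.87]
27532 0.08215338173434217 17311 0.058995595191932815
((0.491140216588974, -0.14387300610542297), (0.05844469368457794, 0.12312237918376923), 16.009456634521484)
cover a [-0.0292  0.028 ] b [0.0049 0.1227]
((0.49079060554504395, -0.14515405893325806), (0.08857399970293045, 0.14173102378845215), 15.890236854553223)
rim a [-0.045   0.0425] b [-0.0057  0.1338]
tip [ 0.5096 -0.2065  0.0872]
t 18.9 pos [ 0.5104 -0.2047  0.0497] ang 105.9 tilt [ 0.0068  0.0024 -1.    ] shift [-0.     -0.0003 -0.0008] turn 0.0 F [-0.2 -0.2 -2.3] w 0.0112 q [-0.59  0.62  1.74  0.01  0.78 -0.87]
```

View pics/w12.png

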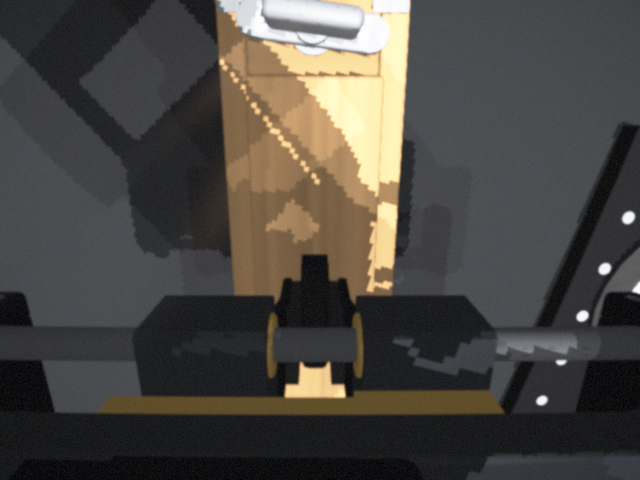

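Request:
send_rows --steps '[0.0, 0, -0.0006, 0.004, 0, 0.0, 0, -0.0006, 0.007, 0, 0.0, 0, -0.0006, 0.01, 0, 0.0, 0, -0.0006, 0.013, 0, 0.0, 0, -0.0006, 0.013, 0]'

```text
time: 19.52
position: [0.5097, -0.2048, 0.0365]
tool_rot: [0.603, 0.798, 0.003, 0.002]
ft_force: [0.3, -0.3, -0.9]
grip_width: 0.0116
```

```bash
python3 - <<'E'
from h import *
c=load('wrist');e=onz(c,313,76,.083);
yaw=np.radians(15.9);xx=np.array([np.cos(yaw),np.sin(yaw)]);yy=np.array([-np.sin(yaw),np.cos(yaw)])
print('end b',(e[:2]-[.5095,-.206])@yy)
rel((.5091,-.2066,.064),105.9)
c=snap('wrist','w13.png');X=cloud(c);print([X[v,290].round(4).tolist() for v in(85,120,200,260)])
E
```

```text
end b 0.09924166297665177
tip [ 0.5089 -0.2066  0.074 ]
t 19.52 pos [ 0.5097 -0.2048  0.0365] ang 105.9 tilt [ 0.0064  0.0027 -1.    ] shift [-0.0001  0.0001  0.01  ] turn 0.0 F [ 0.3 -0.3 -0.9] w 0.0116 q [-0.59  0.64  1.75  0.01  0.75 -0.87]
[[0.4727, -0.117, 0.0689], [0.4764, -0.1305, 0.0704], [0.4852, -0.1638, 0.0694], [0.4925, -0.1912, 0.0703]]
```

View pics/w13.png

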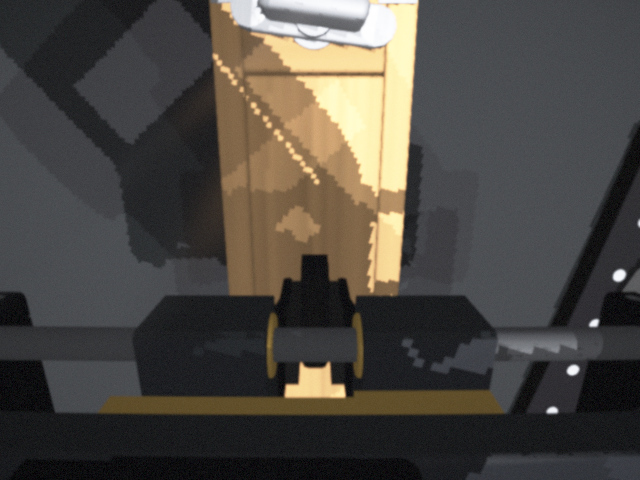

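Cover top is at 0.070 with no contact force, so it is already about 6 mm into the recess, with a dark gap line at its end (v≈72). Lowering the rest.

Request:
send_rows --steps '[0.0, 0, 0, 0.003, 0, 0.0, 0, 0, 0.006, 0, 0.0, 0, 0, 0.009, 0, 0.0, 0, 0, 0.0105, 0, 0.0, 0, 0, 0.0105, 0]' --force 20

```text
time: 20.2
position: [0.5097, -0.2047, 0.0262]
tool_rot: [0.602, 0.798, 0.003, 0.002]
ft_force: [-0.9, 0.4, -0.5]
grip_width: 0.012
```

```bash
python3 - <<'E'
from h import *
rel((.5091,-.2066,.064),105.9)
c=snap('wrist','w14.png');X=cloud(c);print([X[v,290].round(4).tolist() for v in(85,120,200,260)])
print([X[v,u].round(4).tolist() for v,u in((100,230),(200,400),(60,300))])
E
```

```text
tip [ 0.5089 -0.2065  0.0637]
t 20.2 pos [ 0.5097 -0.2047  0.0262] ang 105.91 tilt [ 0.0063  0.0027 -1.    ] shift [-0.0001  0.0001 -0.0003] turn 0.0001 F [-0.9  0.4 -0.5] w 0.012 q [-0.59  0.66  1.75  0.01  0.72 -0.87]
[[0.4728, -0.117, 0.0598], [0.4764, -0.1304, 0.0596], [0.4852, -0.1635, 0.0603], [0.4926, -0.1916, 0.0587]]
[[0.4502, -0.1295, 0.0596], [0.5329, -0.1501, 0.0591], [0.4742, -0.1065, 0.0586]]
```

View pics/w14.png

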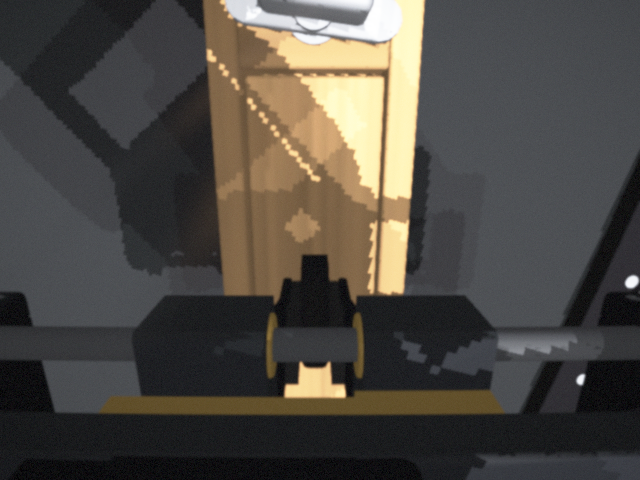

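The cover is flush with the rim: both read 0.0595. Releasing and rising.

Request:
send_rows --steps '[0.03, 0, 0, 0, 0, 0.05, 0, 0, 0, 0, 0.05, 0, 0, 0, 0, 0.05, 0, 0, -0.02, 0, 0.05, 0, 0, -0.05, 0, 0.05, 0, 0, -0.08, 0, 0.05, 0, 0, -0.09, 0, 0.05, 0, 0, -0.09, 0]'

```text
time: 21.25
position: [0.5094, -0.2051, 0.1165]
tool_rot: [0.602, 0.798, 0.003, 0.002]
ft_force: [-0.4, 0.5, -0.5]
grip_width: 0.05
```

```bash
python3 - <<'E'
from h import *
c=snap('wrist','w15.png');X=cloud(c)
m=np.zeros(X.shape[:2],bool);m[0:290,200:430]=1
yaw=np.radians(15.9);xx=np.array([np.cos(yaw),np.sin(yaw)]);yy=np.array([-np.sin(yaw),np.cos(yaw)])
r=(X[...,:2]-[.5083,-.2063]);a=r@xx;b=r@yy
F=m&(X[...,2]>.082)&(X[...,2]<.1)&(abs(b-.122)<.03)
print(F.sum(),np.median(X[F][:,2]),cv2.minAreaRect(np.c_[a[F],b[F]].astype(np.float32)),a[F].mean(),b[F].mean())
W=m&(X[...,2]>.064)&(abs(b-.122)<.03);print(cv2.minAreaRect(np.c_[a[W],b[W]].astype(np.float32)),cv2.fitLine(np.c_[a[F],b[F]].astype(np.float32),cv2.DIST_HUBER,0,.01,.01).ravel())
k=m&(abs(X[...,2]-.0595)<.004);print('flush z',np.median(X[k][:,2]),X[k][:,2].std())
rel((.4750,-.0890,.13),7.7)
E
```

```text
1280 0.08847195229640166 ((-5.8317556977272034e-05, 0.1220734566450119), (0.00922310072928667, 0.04008932784199715), 82.29362487792969) -0.0002005577492192767 0.1214502458313774
((4.085153341293335e-05, 0.1219700500369072), (0.015955062583088875, 0.06700451672077179), 82.92278289794922) [ 9.92058814e-01 -1.25774845e-01 -2.00557741e-04  1.21450245e-01]
flush z 0.05895716476569843 0.0007935085235461089
tip [ 0.508  -0.2065  0.1531]
t 21.3 pos [ 0.5088 -0.2047  0.1156] ang 105.91 tilt [ 0.0056  0.0031 -1.    ] shift [0.122  0.0003 0.0233] turn 1.714 F [-0.2  0.  -0.4] w 0.0501 q [-0.59  0.52  1.7   0.01  0.93 -0.87]
```

View pics/w15.png

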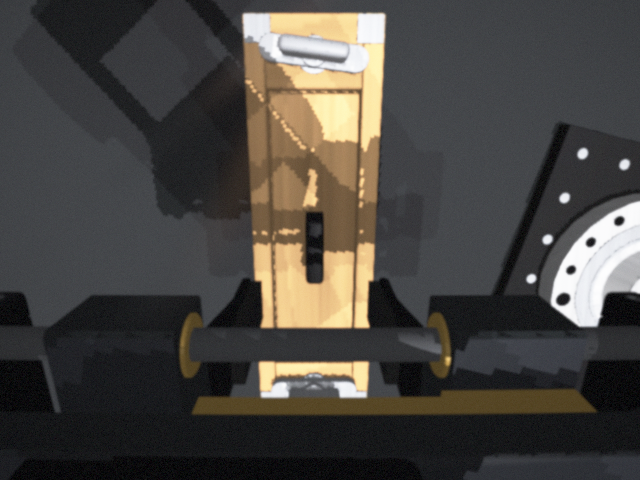

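The cover lies flush, with an even gap all round. The left latch pivot is where expected and stands at −7.4°. Moving over it with the jaws across the fin.

Request:
send_rows --steps '[0.05, 0.015, 0, 0, 0.17, 0.05, 0.03, 0, 0, 0.34, 0.05, 0.05, 0, 0, 0.51, 0.05, 0.07, 0, 0, 0.68, 0.05, 0.09, 0, 0, 0.85, 0.05, 0.11, 0, 0, 1.02, 0.05, 0.122, 0, 0, 1.19, 0.05, 0.122, 0, 0, 1.36]'

```text
time: 22.3
position: [0.4736, -0.0858, 0.1143]
tool_rot: [0.971, 0.24, 0.001, -0.002]
ft_force: [0.2, -0.2, 0.5]
grip_width: 0.0499
```

```bash
python3 - <<'E'
from h import *
rel((.4750,-.0890,.12),8.5)
E
```

```text
tip [ 0.4717 -0.0858  0.1518]
t 22.3 pos [ 0.4736 -0.0858  0.1143] ang 27.73 tilt [ 0.0018  0.0049 -1.    ] shift [0.0013 0.0045 0.0318] turn 0.3356 F [ 0.2 -0.2  0.5] w 0.0499 q [-0.42  0.45  1.86  0.01  0.84  0.67]
```

Request:
send_rows --steps '[0.05, 0.001, 0.0045, 0, 0.17, 0.05, 0.001, 0.0045, 0, 0.336, 0.05, 0.001, 0.0045, 0.02, 0.336, 0.05, 0.001, 0.0045, 0.03, 0.336, 0.05, 0.001, 0.0045, 0.03, 0.336]'

```text
time: 22.92
position: [0.4754, -0.0887, 0.0829]
tool_rot: [0.997, 0.074, -0.001, -0.003]
ft_force: [-0.6, -0.8, 0.1]
grip_width: 0.0497
```

```bash
python3 - <<'E'
from h import *
rel((.4750,-.0890,.072),8.5)
c=snap('wrist','w16.png')
rel((.4750,-.0890,.072),8.5)
E
```

```text
tip [ 0.4739 -0.0882  0.1204]
t 22.93 pos [ 0.4754 -0.0887  0.0829] ang 8.47 tilt [-0.0015  0.0064 -1.    ] shift [0.001  0.0013 0.0484] turn -0.0005 F [-0.6 -0.8  0.1] w 0.0497 q [-0.42  0.5   1.88  0.01  0.76  1.  ]
tip [ 0.4745 -0.0884  0.1211]
t 22.98 pos [ 0.4761 -0.089   0.0836] ang 8.48 tilt [ 1.0e-04  5.7e-03 -1.0e+00] shift [0.0004 0.0009 0.0491] turn -0.0004 F [0.6 0.3 0.6] w 0.0499 q [-0.42  0.5   1.88  0.01  0.77  1.  ]
```

View pics/w16.png

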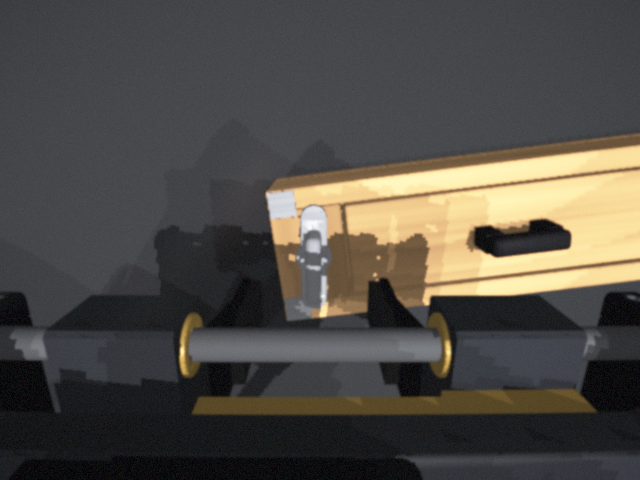

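Request:
send_rows --steps '[0.05, 0, 0.0005, 0.02, 0, 0.05, 0, 0.0005, 0.04, 0, 0.05, 0, 0.0005, 0.049, 0, 0.05, 0, 0.0005, 0.049, 0, 0.0, 0, 0.0005, 0.049, 0, 0.0, 0, 0.0005, 0.049, 0, 0.0, 0, 0.0005, 0.049, 0, 0.0, 0, 0.0005, 0.049, 0]' --force 20

```text
time: 23.98
position: [0.4763, -0.0892, 0.0348]
tool_rot: [0.997, 0.074, 0.0, -0.003]
ft_force: [0.1, -0.0, -0.3]
grip_width: 0.0181
```

```bash
python3 - <<'E'
from h import *
rel((.4750,-.0890,.072),105.9)
E
```

```text
tip [ 0.4746 -0.0887  0.0723]
t 23.98 pos [ 0.4763 -0.0892  0.0348] ang 8.47 tilt [ 5.0e-04  5.5e-03 -1.0e+00] shift [0.0003 0.0004 0.0003] turn -1.7004 F [ 0.1 -0.  -0.3] w 0.0181 q [-0.42  0.6   1.91  0.01  0.64  1.  ]
```

Request:
send_rows --steps '[0.0, 0, 0, 0, 0, 0.0, 0, 0, 0, 0, 0.0, 0, 0, 0, 0]'

```text
time: 24.35
position: [0.4759, -0.0876, 0.0349]
tool_rot: [0.997, 0.073, 0.0, -0.004]
ft_force: [1.3, 5.9, 0.9]
grip_width: 0.0087
```

Request:
send_rows --steps '[0.0, 0, 0, 0, -0.15, 0.0, 0.0002, -0.0005, 0, -0.32, 0.0, 0.0003, -0.001, 0, -0.49, 0.0, 0.0002, -0.0012, 0, -0.66, 0.0, 0.0002, -0.0015, 0, -0.83, 0.0, 0, -0.0018, 0, -1.0, 0.0, -0.0002, -0.002, 0, -1.15, 0.0, -0.0002, -0.002, 0, -1.15]'

```text
time: 25.35
position: [0.4759, -0.0873, 0.0349]
tool_rot: [0.796, 0.605, 0.002, -0.002]
ft_force: [-2.3, -5.7, -1.2]
grip_width: 0.0086
```

```bash
python3 - <<'E'
from h import *
rel((.4750,-.0890,.072),105.9)
E
```

```text
tip [ 0.4745 -0.0887  0.0724]
t 25.35 pos [ 0.4759 -0.0873  0.0349] ang 74.44 tilt [ 7.0e-04  5.3e-03 -1.0e+00] shift [-0.0002  0.0006  0.0004] turn -0.549 F [-2.3 -5.7 -1.2] w 0.0086 q [-0.42  0.59  1.91  0.01  0.64 -0.15]
```

Request:
send_rows --steps '[0.0, 0, 0, 0, -0.15, 0.0, 0, -0.0002, 0, -0.3, 0.0, 0, -0.0004, 0, -0.45, 0.0, 0, -0.0004, 0, -0.555, 0.0, 0, -0.0004, 0, -0.555, 0.0, 0, -0.0004, 0, -0.555]'

```text
time: 26.1
position: [0.4758, -0.0874, 0.0349]
tool_rot: [0.601, 0.8, 0.002, -0.001]
ft_force: [-0.0, -0.9, -1.4]
grip_width: 0.0086
```

```bash
python3 - <<'E'
from h import *
rel((.4750,-.0890,.072),105.9)
E
```

```text
tip [ 0.4752 -0.0893  0.0724]
t 26.1 pos [ 0.4758 -0.0874  0.0349] ang 106.18 tilt [ 0.0011  0.0049 -1.    ] shift [ 0.0003 -0.0001  0.0004] turn 0.0048 F [-0.  -0.9 -1.4] w 0.0086 q [-0.42  0.59  1.91  0.01  0.64 -0.71]
```

Released next: open, rise, and look.

Request:
send_rows --steps '[0.05, 0, 0, 0, 0, 0.05, 0, 0, 0, 0, 0.05, 0, 0, 0, 0, 0.05, 0, 0, -0.03, 0, 0.05, -0.03, 0, -0.08, 0, 0.05, -0.08, 0, -0.1, 0, 0.05, -0.1, 0, -0.1, 0, 0.05, -0.1, 0, -0.1, 0]'

```text
time: 27.1
position: [0.5029, -0.1843, 0.1336]
tool_rot: [0.602, 0.799, 0.002, -0.002]
ft_force: [-0.0, 1.7, 0.7]
grip_width: 0.0495
```

```bash
python3 - <<'E'
from h import *
c=snap('wrist','w17.png');X=cloud(c)
m=np.zeros(X.shape[:2],bool);m[0:290,200:430]=1
yaw=np.radians(15.9);xx=np.array([np.cos(yaw),np.sin(yaw)]);yy=np.array([-np.sin(yaw),np.cos(yaw)])
r=(X[...,:2]-[.5083,-.2063]);a=r@xx;b=r@yy
F=m&(X[...,2]>.082)&(X[...,2]<.1)&(abs(b-.122)<.03)&(abs(a)<.04)
print(F.sum(),cv2.minAreaRect(np.c_[a[F],b[F]].astype(np.float32)),cv2.fitLine(np.c_[a[F],b[F]].astype(np.float32),cv2.DIST_HUBER,0,.01,.01).ravel())
W=m&(X[...,2]>.064)&(abs(b-.122)<.04)&(abs(a)<.04);print(cv2.minAreaRect(np.c_[a[W],b[W]].astype(np.float32)))
s=snap('scene','s7.png');X=cloud(s);r=(X[...,:2]-[.5083,-.2063]);a=r@xx;b=r@yy
for sg in(1,-1):
  F=(X[...,2]>.08)&(X[...,2]<.1)&(abs(b-sg*.122)<.03)&(abs(a)<.04)
  if F.sum()>10: print('scene',sg,F.sum(),cv2.minAreaRect(np.c_[a[F],b[F]].astype(np.float32)))
rel((.5418,-.3236,.12),16)
cv2.imwrite('pics/s7c.png',cv2.resize(s['color'][250:420,100:270,::-1],None,fx=3.5,fy=3.5,interpolation=cv2.INTER_CUBIC))
E
```

```text
970 ((-0.00024727312847971916, 0.12200236320495605), (0.008659935556352139, 0.03964592516422272), 0.5289477109909058) [ 1.45906555e-02 -9.99893546e-01 -9.67133892e-05  1.22389406e-01]
((-0.0001149461604654789, 0.12223803997039795), (0.015938596799969673, 0.06632572412490845), 0.6522508859634399)
scene 1 88 ((0.0031051766127347946, 0.1217014491558075), (0.03881543502211571, 0.009413431398570538), 85.87310791015625)
scene -1 88 ((0.0020047854632139206, -0.12263436615467072), (0.009231616742908955, 0.038573671132326126), 89.88053131103516)
tip [ 0.501  -0.184   0.1704]
t 27.2 pos [ 0.5014 -0.1819  0.1329] ang 106.16 tilt [-0.0031  0.0082 -1.    ] shift [-0.1459  0.0004  0.0491] turn 1.5736 F [-0.7  0.5  0.1] w 0.05 q [-0.56  0.48  1.71  0.01  0.96 -0.85]
```

View pics/w17.png

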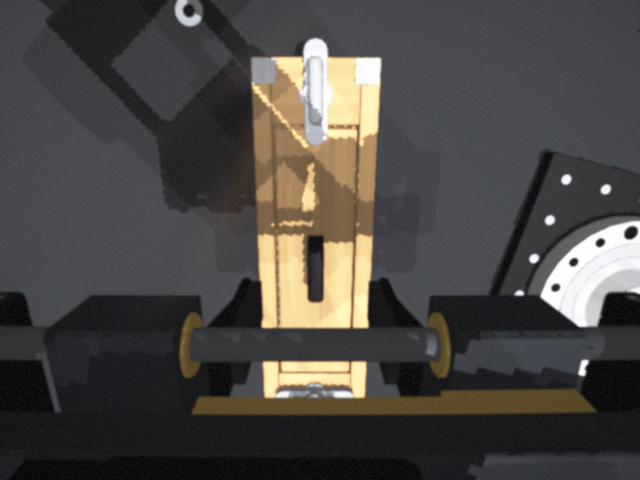

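View pics/s7c.png

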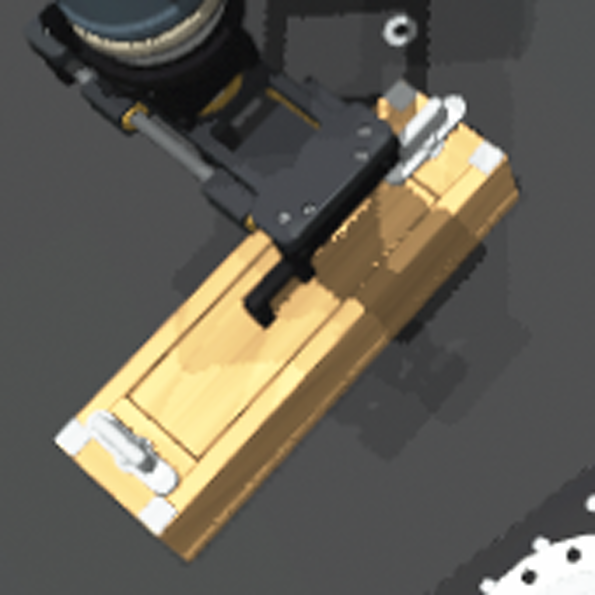

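Left latch is square, within about 0.6°. Right latch is at about 0°. Moving there.

Request:
send_rows --steps '[0.05, -0.015, 0, 0, 0.15, 0.05, -0.035, 0, 0, 0.32, 0.05, -0.055, 0, 0, 0.49, 0.05, -0.08, 0, 0, 0.66, 0.05, -0.1, 0, 0, 0.83, 0.05, -0.125, 0, 0, 1.0, 0.05, -0.14, 0, 0, 1.17, 0.05, -0.146, 0, 0, 1.34]'

```text
time: 28.2
position: [0.5413, -0.3203, 0.1298]
tool_rot: [0.968, 0.251, -0.002, -0.006]
ft_force: [0.2, 0.9, -0.4]
grip_width: 0.0498
```

```bash
python3 - <<'E'
from h import *
rel((.5418,-.3236,.12),15.9)
E
```

```text
tip [ 0.5397 -0.3205  0.1673]
t 28.2 pos [ 0.5413 -0.3203  0.1298] ang 29.12 tilt [-0.0062  0.0112 -0.9999] shift [0.0004 0.0043 0.0473] turn 0.2307 F [ 0.2  0.9 -0.4] w 0.0498 q [-0.71  0.6   1.46  0.    1.09  0.35]
```

Request:
send_rows --steps '[0.05, 0, 0.004, 0, 0.15, 0.05, 0, 0.004, 0, 0.231, 0.05, 0, 0.004, 0.02, 0.231, 0.05, 0, 0.004, 0.045, 0.231, 0.05, 0, 0.004, 0.045, 0.231, 0.05, 0, 0.004, 0.045, 0.231]'

```text
time: 28.95
position: [0.5429, -0.3221, 0.0846]
tool_rot: [0.99, 0.139, -0.003, -0.006]
ft_force: [-0.1, -0.2, -0.5]
grip_width: 0.0498
```

```bash
python3 - <<'E'
from h import *
rel((.5418,-.3236,.072),15.9)
c=snap('wrist','w18.png')
X=cloud(c)
yaw=np.radians(15.9);xx=np.array([np.cos(yaw),np.sin(yaw)]);yy=np.array([-np.sin(yaw),np.cos(yaw)])
r=(X[...,:2]-[.5083,-.2063]);a=r@xx;b=r@yy
m=np.zeros(X.shape[:2],bool);m[0:325,200:430]=1
F=m&(X[...,2]>.082)&(X[...,2]<.1)&(abs(b+.122)<.02)&(abs(a)<.04)
print(F.sum(),cv2.minAreaRect(np.c_[a[F],b[F]].astype(np.float32)))
rel((.5418,-.3236,.072),15.9)
E
```

```text
tip [ 0.5414 -0.322   0.1221]
t 28.95 pos [ 0.5429 -0.3221  0.0846] ang 15.94 tilt [-0.007   0.0121 -0.9999] shift [0.0001 0.0023 0.0501] turn 0.0006 F [-0.1 -0.2 -0.5] w 0.0498 q [-0.71  0.66  1.49  0.01  1.    0.57]
1031 ((0.0003306828439235687, -0.12166153639554977), (0.03976282849907875, 0.008566075004637241), 0.3583337366580963)
tip [ 0.5418 -0.3226  0.1228]
t 29.0 pos [ 0.5433 -0.3228  0.0852] ang 15.92 tilt [-0.0058  0.0111 -0.9999] shift [-0.0002  0.0016  0.0507] turn 0.0004 F [ 0.3 -0.  -0. ] w 0.0503 q [-0.72  0.66  1.49  0.01  1.    0.57]
```

View pics/w18.png

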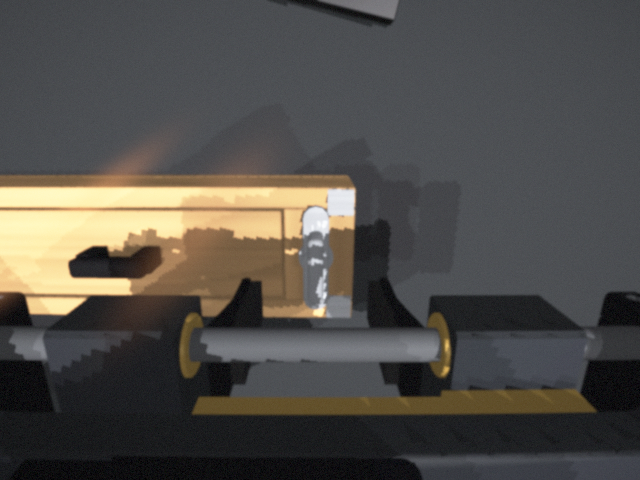

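Request:
send_rows --steps '[0.05, 0, 0.001, 0.02, 0, 0.05, 0, 0.001, 0.04, 0, 0.05, 0, 0.001, 0.05, 0, 0.05, 0, 0.001, 0.05, 0, 0.0, 0, 0.001, 0.05, 0, 0.0, 0, 0.001, 0.05, 0, 0.0, 0, 0.001, 0.05, 0, 0.0, 0, 0.001, 0.05, 0]' --force 20

```text
time: 30.0
position: [0.5434, -0.3233, 0.0355]
tool_rot: [0.99, 0.138, -0.002, -0.006]
ft_force: [-1.0, -0.0, -0.4]
grip_width: 0.0176
```

Request:
send_rows --steps '[0.0, 0, 0, 0, 0, 0.0, 0, 0, 0, 0, 0.0, 0, 0, 0, 0]'

```text
time: 30.38
position: [0.5429, -0.3219, 0.0355]
tool_rot: [0.99, 0.139, -0.002, -0.007]
ft_force: [-0.7, 5.4, 3.7]
grip_width: 0.0091
```

```bash
python3 - <<'E'
from h import *
rel((.5418,-.3236,.072),105.9)
E
```

```text
tip [ 0.5414 -0.3218  0.073 ]
t 30.38 pos [ 0.5429 -0.3219  0.0355] ang 15.93 tilt [-0.0067  0.0129 -0.9999] shift [-0.0001  0.0018  0.001 ] turn -1.5703 F [-0.7  5.4  3.7] w 0.0091 q [-0.71  0.73  1.52  0.01  0.91  0.57]
```

Request:
send_rows --steps '[0.0, 0, 0, 0, -0.15, 0.0, 0.0002, -0.0005, 0, -0.32, 0.0, 0.0003, -0.001, 0, -0.49, 0.0, 0.0002, -0.0012, 0, -0.66, 0.0, 0.0002, -0.0015, 0, -0.83, 0.0, 0, -0.0018, 0, -1.0, 0.0, -0.0002, -0.002, 0, -1.15, 0.0, -0.0002, -0.002, 0, -1.15]'

```text
time: 31.38
position: [0.5423, -0.3213, 0.0355]
tool_rot: [0.756, 0.654, 0.001, -0.006]
ft_force: [-0.3, -0.9, -0.3]
grip_width: 0.0089
```

```bash
python3 - <<'E'
from h import *
rel((.5418,-.3236,.072),105.9)
E
```

```text
tip [ 0.5413 -0.323   0.073 ]
t 31.38 pos [ 0.5423 -0.3213  0.0355] ang 81.74 tilt [-0.0063  0.0107 -0.9999] shift [-0.0005  0.0006  0.001 ] turn -0.4216 F [-0.3 -0.9 -0.3] w 0.0089 q [-0.71  0.73  1.52  0.01  0.9  -0.57]
```

Request:
send_rows --steps '[0.0, 0, 0, 0, -0.15, 0.0, 0, 0, 0, -0.3, 0.0, 0, 0, 0, -0.422, 0.0, 0, 0, 0, -0.424, 0.0, 0, 0, 0, -0.424]'

```text
time: 32.0
position: [0.5419, -0.3214, 0.0355]
tool_rot: [0.603, 0.798, 0.002, -0.006]
ft_force: [-3.2, 1.3, 2.0]
grip_width: 0.009
```

```bash
python3 - <<'E'
from h import *
rel((.5418,-.3236,.072),105.9)
E
```

```text
tip [ 0.5416 -0.3235  0.073 ]
t 32.0 pos [ 0.5419 -0.3214  0.0355] ang 105.9 tilt [-0.007   0.0107 -0.9999] shift [-0.0002  0.0001  0.001 ] turn -0.0 F [-3.2  1.3  2. ] w 0.009 q [-0.71  0.73  1.52  0.    0.91 -0.99]
```

Release, rise, and back off so both latches are visible.

Request:
send_rows --steps '[0.05, 0, 0, 0, 0, 0.05, 0, 0, 0, 0, 0.05, 0, 0, 0, 0, 0.05, 0, 0, -0.03, 0, 0.05, -0.02, 0, -0.08, 0, 0.05, -0.07, 0, -0.13, 0, 0.05, -0.12, 0, -0.15, 0, 0.05, -0.13, 0, -0.15, 0]'

```text
time: 33.0
position: [0.5804, -0.4534, 0.1873]
tool_rot: [0.604, 0.797, 0.001, -0.001]
ft_force: [-0.2, 0.6, 0.1]
grip_width: 0.0499
```

Request:
send_rows --steps '[0.05, 0, 0, -0.03, 0, 0.05, 0, 0, -0.04, 0, 0.05, 0, 0, -0.04, 0]'

```text
time: 33.38
position: [0.5805, -0.4528, 0.2274]
tool_rot: [0.603, 0.797, 0.001, -0.001]
ft_force: [0.3, 0.4, -0.4]
grip_width: 0.0503
```

```bash
python3 - <<'E'
from h import *
rel((.5418,-.3236,.072),105.9)
yaw=np.radians(15.9);xx=np.array([np.cos(yaw),np.sin(yaw)]);yy=np.array([-np.sin(yaw),np.cos(yaw)])
for n in('wrist','scene','top'):
  c=snap(n,n[0]+'20.png');X=cloud(c);r=(X[...,:2]-[.5083,-.2063]);a=r@xx;b=r@yy
  for sg in(1,-1):
    F=(X[...,2]>.08)&(X[...,2]<.1)&(abs(b-sg*.122)<.03)&(abs(a)<.03)
    if F.sum()>10: print(n,sg,F.sum(),cv2.minAreaRect(np.c_[a[F],b[F]].astype(np.float32)))
  k=(abs(a)<.025)&(abs(b)>.03)&(abs(b)<.08)&(X[...,2]<.1)&(X[...,2]>.03)
  if k.sum()>10:
    P=np.c_[a[k],b[k],np.ones(k.sum())];print('cover z',np.median(X[k][:,2]),'plane',np.linalg.lstsq(P,X[k][:,2],rcond=None)[0].round(4))
  if n=='scene': cv2.imwrite('pics/s20c.png',cv2.resize(c['color'][250:420,100:270,::-1],None,fx=3.5,fy=3.5,interpolation=cv2.INTER_CUBIC))
E
```

```text
tip [ 0.58   -0.4547  0.2649]
t 33.38 pos [ 0.5805 -0.4528  0.2274] ang 105.76 tilt [-7.0e-04  3.3e-03 -1.0e+00] shift [ 0.1359 -0.0012  0.1934] turn -0.0024 F [ 0.3  0.4 -0.4] w 0.0503 q [-0.81  0.65  1.06  0.    1.43 -1.09]
wrist -1 558 ((-0.0002829371951520443, -0.12204840779304504), (0.039760664105415344, 0.008472377434372902), 89.90541076660156)
cover z 0.0591642142694927 plane [-0.0013 -0.0255  0.0572]
scene 1 98 ((0.002651219256222248, 0.12132756412029266), (0.03950651362538338, 0.009826176799833775), 84.94960021972656)
scene -1 123 ((0.0018392670899629593, -0.12191782891750336), (0.040556401014328, 0.010365077294409275), 89.94567108154297)
cover z 0.05959707454378976 plane [-0.0023  0.0014  0.0596]
top 1 64 ((0.0019165724515914917, 0.12213651090860367), (0.009008212015032768, 0.03919044882059097), 0.5363622307777405)
top -1 60 ((9.548617526888847e-05, -0.11986137926578522), (0.03842626139521599, 0.009036814793944359), 89.58379364013672)
cover z 0.059724893458003914 plane [-0.004  -0.0012  0.0595]
```

View pics/w20.png

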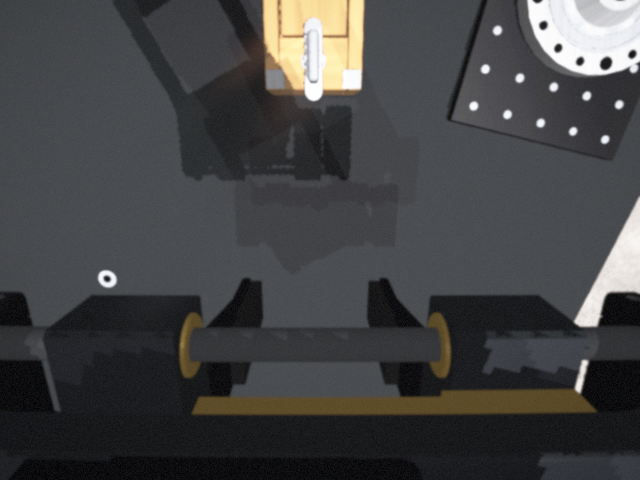

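View pics/s20.png

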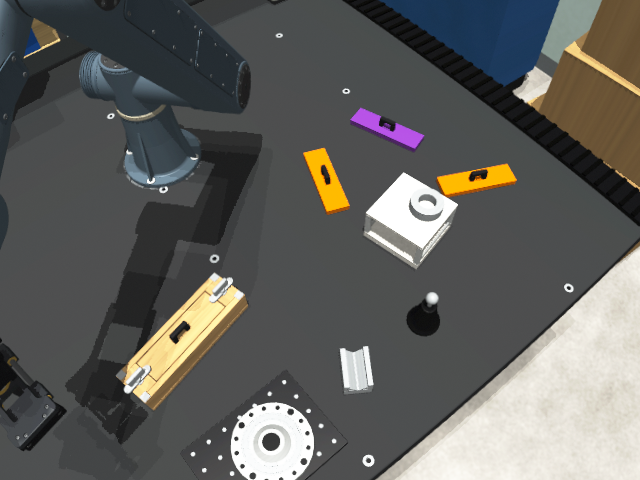

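View pics/s20c.png

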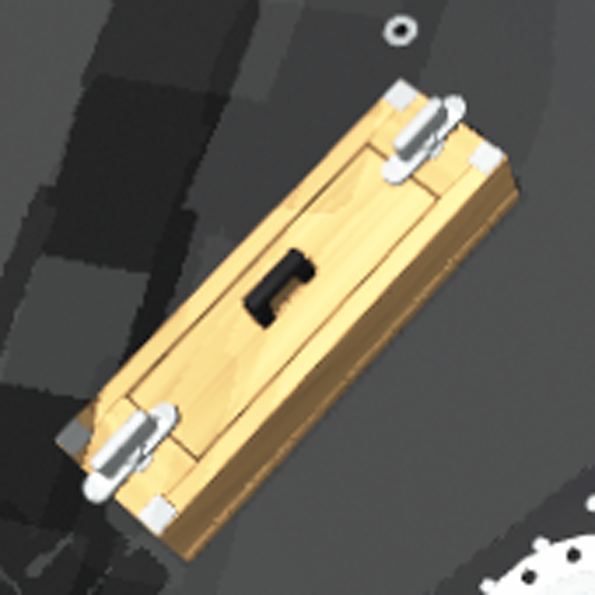

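View pics/t20.png

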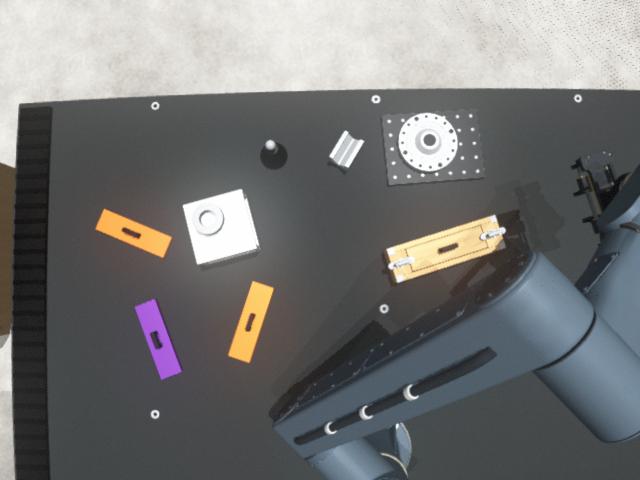

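The cover is flush at 0.0597, both latches lie square across its ends, and the other equipment hasn't moved. Handing in.

```bash
python3 - <<'E'
from h import *
print(hand_in())
E
```

```text
the job is handed in; nothing more can be done
None
```

I drew the beech cover out of the rack, set it down flat on the granite and picked it up by its handle. I then laid it home in the case and turned both latches across its ends. The job was handed in at about 33.5 s with the gripper clear of everything.

**Cover:** it lies flush with the rim. The rim and cover top both read about 0.0595 m, level, with a visible gap all round.

**Latches:** the left one reads about 90.5° from the wrist and top cameras. The scene camera read about 5° differently for it; I trusted the other two because the scene fit used few points. The right one reads about 90° from all three.

**Bystanders:** none looks moved in the scene and top views, judged by eye only.

**What went wrong:**
- **Missed grasp:** the first grasp and a retry closed above the cover. Depth readings from two cameras showed the fingertips about 37 mm behind the reported TCP. I allowed for this from then on, and the cover had not moved.
- **Set-down:** the fingers reached below the cover's underside, so it could not be lowered all the way. I let the far end sag onto the granite first, and the near end then dropped the last few mm. It was flat afterwards.
- **Tool tilt:** moves begun before the arm had settled left the tool tilted by up to about 1°. This did not affect the fit.

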